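# Load vials end to end into a leaning magazine tube

## Task

Load the three short amber vials from the tray into the leaning magazine tube, caps uppermost, one behind the other. Push each one down past the sprung keeper at the mouth, so that in the end all three lie end to end down to the foot of the tube and the keeper has sprung back over the last cap. The vials are glass, so ease them in and do not force them, and leave the bottle, the jar and the pot of seedlings where they stand.

Things in the scene. Friction and masses are not known exactly. Their poses are not given: they have to be found in the camera images.
- vial1_center (a point): centre (half-way up) of the first vial: upright cylinder 28 mm in diameter, 45 mm tall, 25 to 50 g, amber glass, the top 15 mm a white cap of the same diameter; foot edge bevelled 2.5 mm, cap edge 2 mm. The three vials are alike and stand cap up in the white tray, at least 60 mm apart, on its floor 4 mm above the table. z: the vial's axis, towards the cap
- vial2_center (a point): centre of the second vial, same shape
- vial3_center (a point): centre of the third vial, same shape
- tray: white tray, fixed, 130 (its x) x 260 (its y) x 16 mm high, walls 4 mm thick, floor 4 mm; origin at the centre of its underside
- tube: straight aluminium magazine tube, fixed, leaning 35 degrees from vertical, mouth leaning roughly towards the robot. Origin in the middle of the bore's closed foot. z runs up the bore to the mouth; x points square to it out of the side facing up and away from the robot; y along the width. Bore 31 x 31 mm square, 135 mm deep (three vials), walls 4 mm, the x+ wall slotted 14 mm wide
- mouth (a point): centre of the tube's open mouth, on the bore axis, 135 mm from the foot; axes as the tube. The last 8 mm of the bore flare out by 4 mm on the two y sides. A lip 20 mm wide (y) carries the x- wall 10 mm straight on beyond the mouth, then 8 mm more, flaring out 4 mm. The foot is a rubber pad on a buffer that yields about 3 N per mm, 5 mm at most
- keeper (a joint): sprung keeper, in m along the tube's x: 0 sprung fully over the bore, 0.010 pushed fully out. Spring 3 N at 0, plus 300 N/m. A vial's weight does not pass it: push with up to about 10 N along the bore. Half in, a vial is pinched by the keeper and may stay there; once its cap's top is within about 3 mm of the mouth plane the keeper springs over the cap and the vial slides down
- keeper_nose (a point): axle of the keeper's free-turning steel roller (radius 8 mm, 12 mm long along the tube's y), 7 mm above the mouth plane and, sprung out, 17 mm from the bore axis on the x+ side, so that it reaches in to 9 mm from the axis. Its fixed bracket spans x 19 to 45 mm, y -15 to 15 mm, up to 19 mm above the mouth plane; axes as the tube
- bottle: bystander: glass bottle with a blue cap, 70 mm in diameter, 150 mm tall; origin at the centre of its underside
- jar: bystander: glass jar with a white lid, 64 mm in diameter, 75 mm tall; origin at the centre of its underside
- seedlings: bystander: white pot of seedlings, 70 mm in diameter, 35 mm tall (shoots to 60 mm); origin at the centre of its underside

How it is judged:
At the end, for the whole second after the job is handed in: All three vials lie end to end in the bore, caps uppermost: each centre within 4 mm of the bore axis and at most 117 mm from the foot, axis within 0.12 rad of the bore; the keeper is back within 1.5 mm of closed; all at rest (x of vial1_center in the frame of tube between -0.004 and 0.004 m and y of vial1_center in the frame of tube between -0.004 and 0.004 m and z of vial1_center in the frame of tube between 0.015 and 0.117 m and angle between the z axis of each of vial1_center, vial2_center, vial3_center and the z axis of tube, either way round below 0.12 rad and angle between each of vial1_center, vial2_center, vial3_center's own z axis and vertical below 1.2 rad and linear speed of each of vial1, vial2, vial3 below 0.02 m/s and x of vial2_center in the frame of tube between -0.004 and 0.004 m and y of vial2_center in the frame of tube between -0.004 and 0.004 m and z of vial2_center in the frame of tube between 0.015 and 0.117 m and x of vial3_center in the frame of tube between -0.004 and 0.004 m and y of vial3_center in the frame of tube between -0.004 and 0.004 m and z of vial3_center in the frame of tube between 0.015 and 0.117 m and value of joint keeper below 0.0015 m); the robot touches nothing.
It fails at once if a vial is forced against the magazine with more than 40 N (contact force between any of vial1, vial2, vial3 and tube above 40 N).
It fails at once if the bottle, the jar or the pot of seedlings is moved by more than 20 mm or tipped (distance of any of bottle, jar, seedlings from where it was at the start of the episode above 0.02 m or angle between any of bottle, jar, seedlings's own z axis and vertical above 0.3 rad).
It also fails if it takes over 72 s, if anything falls off the work surface, if the arm or the gripper's body presses on something with over 40 N, if the wrist force passes 120 N, or if a joint passes its speed limit or range.

## Robot

A 6-joint arm with a two-finger parallel gripper is mounted at the origin on the work surface. World frame = base frame: x ahead of the robot, y to its left, z up, the work surface at z = 0. Lengths are in m, angles in rad, forces in N, time in s.
With the tool pointing down it reaches from about 0.35 to 0.925 m from the base axis. Payload 6.4 kg.
Tool frame: the origin (TCP) lies midway between the tips of the shut fingers; the grasp point (between the pads) lies 19 mm behind it (bot.hold_point_z is the distance from the TCP to the grasp point, in m); y points along the fingers, x is the direction in which the jaws open and shut, and the axes are right-handed (so a half turn about y gives the same grasp; the last joint's range is limited). The gripper opens to 85 mm and grips with 20 to 120 N. Pads are 22 mm wide; open, the fingers measure 114 mm over their backs; the gripper's body (76 mm by 85 mm) begins 54 mm behind the grasp point. The pads swing forward as they close: fully open they stand 13 mm farther back than shut.
Start: joints at [1.03, 0.245, 1.558, -0, 1.339, -0.174], TCP at [0.233, 0.607, 0.231] pointing down, gripper open.
Joint ranges: [-3.13, 3.13], [-1.02, 2.26], [0.13, 2.54], [-0.95, 4.09], [0.21, 2.88], [-2.74, 2.74]. Speed limits (rad/s): [2.57, 2.57, 3.14, 3.14, 3.14, 3.14].

## Interface

Orientations are given as a 3x3 rotation matrix whose columns are the frame's x, y, z axes.
In Python, from cell import observe, cams, bot gives the robot as it stands. The module is installed in compiled form; this text tells all that it offers.
- The arm moves only by the tool step_arm, never from a script. Its arguments are lists of equal length, an entry for each row: "travel": the shift along the tool's x, y, z in m, a list of three; "turn": the turn, a rotation vector about the tool's x, y, z in rad, a list of three; "claw": the opening in per cent of the stroke, from 0 (shut) to 100 (fully open). In form: {"travel": [[dx, dy, dz], ...], "turn": [[wx, wy, wz], ...], "claw": [claw, ...]}. A call has 1 to 10 rows; each row shifts and turns the commanded pose from where the row before left it, along the tool's axes as they then stand; what a row does not reach is not made up. A row lasts 1/12 s, in which the tool goes at most 41.7 mm and 7.16 degrees, less where a joint would pass 70% of its speed; a pose out of reach is approached as far as the arm can. A call is refused whole if a number of a shift passes 0.0417 or a number of a turn 0.125, either way. A call with a gripper value outside its range is refused whole. The fingers move at their own pace and stop on an object; the grip force is fixed at half the most. Time passes only in rows, so rows that do not move let the fingers close. It gives the time, the measured TCP pose, the force and the opening at its end, in the units of the state.
- observe(): the state, without advancing time (a new reading comes with each control period).
- cams.get_image(name): name is "scene" or "side" or "wrist"; returns a dict with "frame" (384x512x3 uint8, red, green, blue), "camera_matrix" (3x3 intrinsics, pixels), "pose" (4x4, takes a point from camera to world coordinates). Camera axes: x right, y up, looking along -z (the intrinsics and any distortion apply to the point x, -y, -z); pixel columns grow to the right and rows downward; lengths in m; the calibration is good to about 2 mm. A picture is of the moment at which its call begins. There is no depth.
- bot.finish_job(): hands the job in, once; it reports no verdict.
The state is a dict: "time": time; "q": joint angles; "qd": joint speeds; "joint_torque": joint torques, N m; "tool_pos": TCP position; "ee_rot": TCP orientation; "force": force on the tool from outside, world axes, zero at the start; "ft_torque": the same for the moment, N m; "finger_gap": finger opening in m.
Only numpy, scipy, OpenCV 4.12 (cv2) and the standard library are available. Lean on these libraries where they do the work, as an engineer would, in place of code of your own. Each camera call takes 0.05 s, during which the arm holds its last target. There are 200 camera calls.

## Working session

There is one attempt and no reset: what is moved stays moved. The work goes in short steps, Python scripts to look and compute and a tool call to move; the robot and the scene stay as the last step left them, time stands still between calls to the robot, and variables do not carry over. Pictures are saved under pics/ and viewed, about 8 in all and at most 12, crops included, and the job is handed in when it is done.

Besides the shell and the picture viewer there is one more tool, called after "Emit:" as a command line: name --argument value ..., lists and objects as JSON in quotes. step_arm: Moves the arm, as the interface text tells. Its arguments: {"type":"object","properties":{"travel":{"type":"array","items":{"type":"array","items":{"type":"number"}}},"turn":{"type":"array","items":{"type":"array","items":{"type":"number"}}},"claw":{"type":"array","items":{"type":"number"}}},"required":["travel","turn","claw"]}

```bash
mkdir -p pics
python3 - <<'E'
from cell import observe, cams, bot
import cv2,numpy as np
s=observe();print(s['time'],s['tool_pos'],np.round(s['ee_rot'],3).tolist(),s['force'],s['finger_gap'],bot.hold_point_z)
for n in ['scene','side','wrist']:
    d=cams.get_image(n);cv2.imwrite(f'pics/{n}0.png',d['frame'][:,:,::-1]);np.savez(f'{n}0.npz',**d)
    print(n,np.round(d['camera_matrix'],1).tolist(),np.round(d['pose'],3).tolist(),d.keys())
a=cv2.imread('pics/scene0.png');b=cv2.imread('pics/side0.png')
cv2.imwrite('pics/both.png',cv2.resize(np.vstack([a,b]),(800,1200)))
E
```

```text
0.0 [0.2327961  0.60627335 0.23017005] [[0.359, -0.001, -0.933], [0.933, -0.002, 0.359], [-0.002, -1.0, 0.0]] [-0.09517384 -0.56743049 -0.92500126] 0.08508300262294385 0.0187
scene [[409.2, 0.0, 255.4], [0.0, 409.2, 195.7], [0.0, 0.0, 1.0]] [[-0.798, -0.417, 0.436, 0.893], [0.603, -0.562, 0.566, 0.434], [0.009, 0.714, 0.7, 0.629], [0.0, 0.0, 0.0, 1.0]] dict_keys(['frame', 'camera_matrix', 'pose'])
side [[396.3, 0.0, 257.4], [0.0, 396.3, 191.3], [0.0, 0.0, 1.0]] [[0.954, 0.154, -0.258, 0.35], [-0.299, 0.555, -0.776, -0.716], [0.024, 0.818, 0.575, 0.665], [0.0, 0.0, 0.0, 1.0]] dict_keys(['frame', 'camera_matrix', 'pose'])
wrist [[328.1, 0.0, 260.4], [0.0, 328.1, 192.6], [0.0, 0.0, 1.0]] [[0.358, -0.888, -0.288, 0.159], [0.934, 0.34, 0.111, 0.636], [-0.001, -0.309, 0.951, 0.375], [0.0, 0.0, 0.0, 1.0]] dict_keys(['frame', 'camera_matrix', 'pose'])
```

View pics/scene0.png

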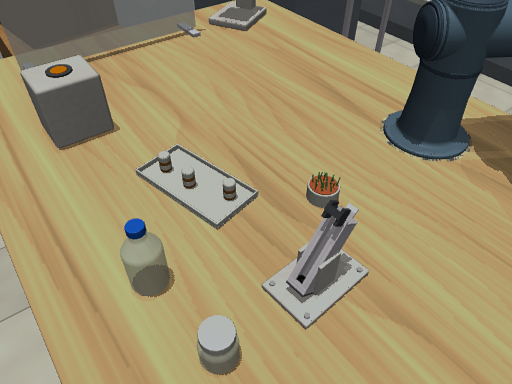

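View pics/side0.png

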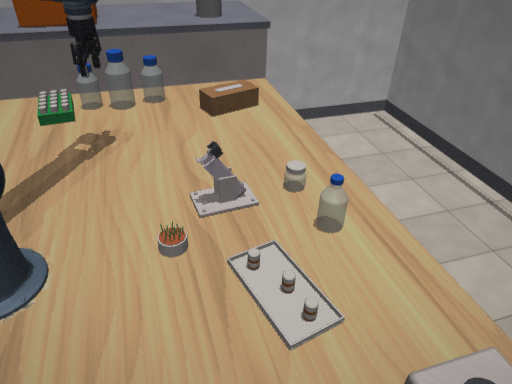

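Run:
```python
import cv2,numpy as np
a=cv2.imread('pics/scene0.png');b=cv2.imread('pics/side0.png')
def c(im,x,y,w,h):
    o=cv2.resize(im[y:y+h,x:x+w],(400,300),interpolation=cv2.INTER_CUBIC)
    s=400/w
    for u in range((x+9)//10*10,x+w,10):
        cv2.line(o,(int((u-x+.5)*s),0),(int((u-x+.5)*s),5 if u%50 else 14),(0,0,255),1)
    for v in range((y+9)//10*10,y+h,10):
        cv2.line(o,(0,int((v-y+.5)*s)),(5 if v%50 else 14,int((v-y+.5)*s)),(0,0,255),1)
    return o
m=np.vstack([np.hstack([c(a,255,195,132,99),c(b,180,135,100,75)]),np.hstack([c(a,130,140,132,99),c(b,225,240,132,99)])])
cv2.imwrite('pics/m1.png',m)
```

```text
(no output)
```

View pics/m1.png

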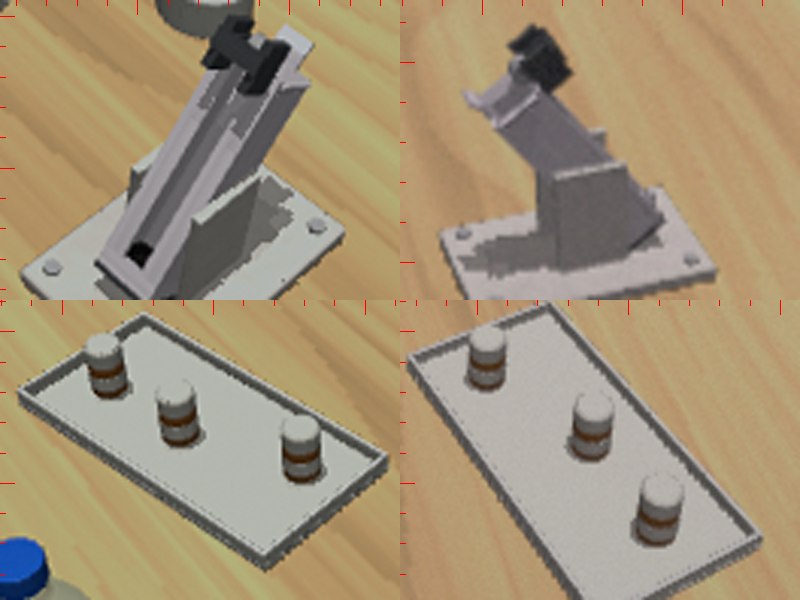

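```bash
cat > h.py <<'E'
import numpy as np, cv2
from scipy.optimize import least_squares
def proj(d,P):
    K=d['camera_matrix'];T=d['pose'];p=(np.atleast_2d(P)-T[:3,3])@T[:3,:3]
    return np.c_[K[0,0]*p[:,0]/-p[:,2]+K[0,2],K[1,1]*-p[:,1]/-p[:,2]+K[1,2]]
def ray(d,u,v):
    K=d['camera_matrix'];r=d['pose'][:3,:3]@np.array([(u-K[0,2])/K[0,0],-(v-K[1,2])/K[1,1],-1]);return d['pose'][:3,3],r
def onz(d,u,v,z):
    o,r=ray(d,u,v);return o+r*(z-o[2])/r[2]
def tri(obs,x0=(.5,0,.03)):
    f=lambda p:np.concatenate([proj(d,p)[0]-uv for d,uv in obs]);r=least_squares(f,x0);return r.x,np.abs(r.fun).max()
def tubeR(yaw,lean=np.radians(35)):
    h=np.array([np.cos(yaw),np.sin(yaw),0]);u=np.array([0,0,1.])
    z=np.cos(lean)*u+np.sin(lean)*h;x=-np.cos(lean)*h+np.sin(lean)*u
    return np.c_[x,np.cross(z,x),z]
E
python3 - <<'E'
from h import *
sc=np.load('scene0.npz');si=np.load('side0.npz')
for a,b in [((165,161.6),(310.3,308.8)),((188.2,176.8),(287.9,281.4)),((228.8,188.7),(253.5,258.6))]:
    print('vial',tri([(sc,a),(si,b)]), onz(sc,*a,.0265),onz(si,*b,.0265))
obs=[(si,(203.3,166.3),(-19.5,-19.5,135)),(si,(214.5+1,156.8),(19.5,-19.5,135)),(sc,(356.1,222.6),(19.5,19.5,135)),(sc,(357.8,209.4),(-21.5,10,153)),(sc,(285.9,281),(19.5,-19.5,None)),(sc,(304,293.5),(19.5,19.5,None)),(si,(244.5,189),(19.5,-19.5,None)),(si,(195.8,158),(-21.5,-10,153))]
def f(p):
    R=tubeR(p[3]);o=[]
    for d,uv,q in obs:
        q=np.array([q[0],q[1],(q[2]-135) if q[2] is not None else -135-p[4]*1e3])/1e3
        o.append(proj(d,p[:3]+R@q)[0]-uv)
    return np.concatenate(o)
r=least_squares(f,[.5,0,.2,np.pi,0],loss='soft_l1');print(r.x,np.round(f(r.x).reshape(-1,2),1).tolist())
print('bottle',onz(sc,151,285,0),onz(si,331,222,0),'jar',onz(sc,218,360,0),'seed',onz(sc,323,197,0),onz(si,173,245,0))
E
```

```text
vial (array([ 0.61685846, -0.26717803,  0.02488446]), np.float64(0.08596653994686676)) [ 0.61742705 -0.26520728  0.0265    ] [ 0.61632665 -0.26835917  0.0265    ]
vial (array([ 0.60026743, -0.18892051,  0.02565197]), np.float64(0.3354613348305975)) [ 0.60134995 -0.18834907  0.0265    ] [ 0.59930001 -0.18934358  0.0265    ]
vial (array([ 0.54991883, -0.10415889,  0.02572902]), np.float64(0.37845397173384754)) [ 0.55111593 -0.10371194  0.0265    ] [ 0.54893074 -0.10442335  0.0265    ]
[0.50321963 0.16425325 0.1444384  3.21372933 0.0113677 ] [[-0.1, -0.1], [-0.6, -0.3], [-7.5, -0.4], [2.7, -0.0], [1.6, -1.0], [-0.1, 1.6], [1.2, -0.1], [1.5, 2.6]]
bottle [ 0.78973922 -0.00324039  0.        ] [ 0.79368429 -0.00622175  0.        ] jar [0.7687438  0.18259409 0.        ] seed [0.38518357 0.01733021 0.        ] [0.3828798  0.01925446 0.        ]
```

```bash
cat > plan.py <<'E'
from h import *
from scipy.spatial.transform import Rotation as Ro
from cell import observe
import json
M=np.array([.5032,.1642,.1444]);YAW=3.2137
def toolR(yaw=YAW,lean=np.radians(35)):
    T=tubeR(yaw,lean);return np.c_[T[:,1],-T[:,2],-T[:,0]]
def plan(p1,R1,n,start=None):
    if start is None:
        s=observe();start=(s['tool_pos'],np.array(s['ee_rot']))
    p,R=np.array(start[0]),start[1].copy();rv=Ro.from_matrix(R.T@R1).as_rotvec()/n;d=(np.array(p1)-p)/n;t=[]
    for i in range(n):
        t.append(np.round(R.T@d,4).tolist());R=R@Ro.from_rotvec(rv).as_matrix()
    print('turn',np.round(rv,4).tolist(),'x',n);print(json.dumps(t))
E
python3 - <<'E'
from plan import *
T=tubeR(YAW);plan(M+.06*T[:,2]+[-.0,0,.03],toolR(),18)
E
```

```text
turn [-0.0334, -0.0236, -0.0075] x 18
[[-0.0184, 0.0004, -0.0211], [-0.0189, 0.001, -0.0206], [-0.0193, 0.0015, -0.0201], [-0.0198, 0.002, -0.0196], [-0.0203, 0.0025, -0.0191], [-0.0208, 0.003, -0.0185], [-0.0212, 0.0034, -0.0179], [-0.0217, 0.0039, -0.0173], [-0.0221, 0.0043, -0.0166], [-0.0225, 0.0046, -0.0159], [-0.0229, 0.005, -0.0152], [-0.0233, 0.0053, -0.0145], [-0.0237, 0.0056, -0.0138], [-0.024, 0.0059, -0.013], [-0.0244, 0.0061, -0.0123], [-0.0247, 0.0063, -0.0115], [-0.025, 0.0065, -0.0107], [-0.0253, 0.0067, -0.0099]]
```

Emit:
step_arm --travel '[[-0.0184,0.0004,-0.0211],[-0.0189,0.001,-0.0206],[-0.0193,0.0015,-0.0201],[-0.0198,0.002,-0.0196],[-0.0203,0.0025,-0.0191],[-0.0208,0.003,-0.0185],[-0.0212,0.0034,-0.0179],[-0.0217,0.0039,-0.0173],[-0.0221,0.0043,-0.0166],[-0.0225,0.0046,-0.0159]]' --turn '[[-0.0334,-0.0236,-0.0075],[-0.0334,-0.0236,-0.0075],[-0.0334,-0.0236,-0.0075],[-0.0334,-0.0236,-0.0075],[-0.0334,-0.0236,-0.0075],[-0.0334,-0.0236,-0.0075],[-0.0334,-0.0236,-0.0075],[-0.0334,-0.0236,-0.0075],[-0.0334,-0.0236,-0.0075],[-0.0334,-0.0236,-0.0075]]' --claw '[100,100,100,100,100,100,100,100,100,100]'

```text
time: 0.98
tool_pos: [0.3643, 0.3585, 0.2269]
ee_rot: [[0.121, 0.336, -0.934], [0.992, -0.009, 0.125], [0.033, -0.942, -0.335]]
force: [-0.5, 0.1, 0.5]
finger_gap: 0.0856
```

Emit:
step_arm --travel '[[-0.0229,0.005,-0.0152],[-0.0233,0.0053,-0.0145],[-0.0237,0.0056,-0.0138],[-0.024,0.0059,-0.013],[-0.0244,0.0061,-0.0123],[-0.0247,0.0063,-0.0115],[-0.025,0.0065,-0.0107],[-0.0253,0.0067,-0.0099],[0,0,0]]' --turn '[[-0.0334,-0.0236,-0.0075],[-0.0334,-0.0236,-0.0075],[-0.0334,-0.0236,-0.0075],[-0.0334,-0.0236,-0.0075],[-0.0334,-0.0236,-0.0075],[-0.0334,-0.0236,-0.0075],[-0.0334,-0.0236,-0.0075],[-0.0334,-0.0236,-0.0075],[0,0,0]]' --claw '[100,100,100,100,100,100,100,100,100]'

```text
time: 1.73
tool_pos: [0.4696, 0.1583, 0.2232]
ee_rot: [[-0.067, 0.573, -0.817], [0.998, 0.038, -0.055], [-0.0, -0.819, -0.574]]
force: [-0.5, 0.6, 0.2]
finger_gap: 0.0854
```

Run:
```python
from plan import *
from cell import cams
s=observe();print(s['time'],s['tool_pos'],M+.06*tubeR(YAW)[:,2]+[0,0,.03],np.round(toolR().T@s['ee_rot'],3).tolist(),s['force'])
d=cams.get_image('wrist');np.savez('w1.npz',**d)
P=[M,M-.135*tubeR(YAW)[:,2]];print(proj(d,P))
cv2.imwrite('pics/w1.png',d['frame'][:,:,::-1]);im=cv2.resize(d['frame'][:,:,::-1],(768,576),interpolation=cv2.INTER_CUBIC);cv2.imwrite('pics/w1b.png',im)
```

```text
1.7333 [0.46956269 0.15831752 0.22317117] [0.46887484 0.16172061 0.22354912] [[1.0, -0.003, 0.004], [0.003, 1.0, 0.001], [-0.004, -0.001, 1.0]] [-0.49211579  0.57183549  0.17081473]
[[263.42153139 174.10649155]
 [262.67795783 142.96995841]]
```

View pics/w1b.png

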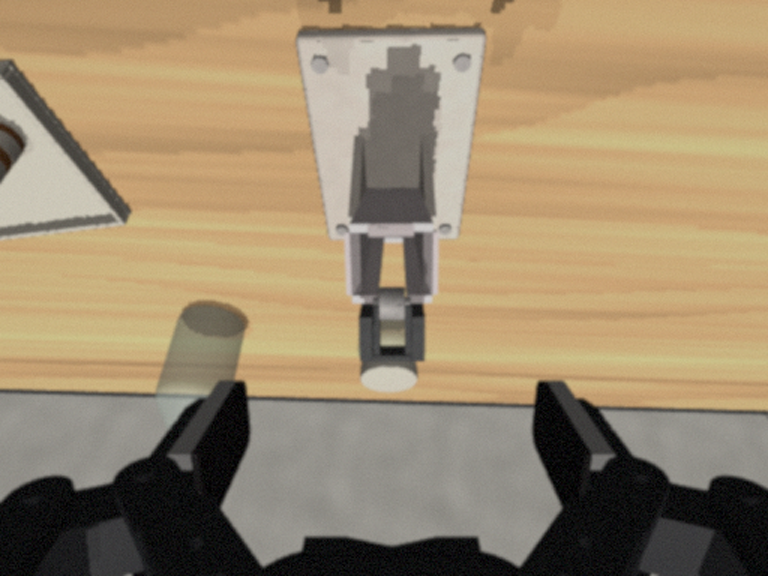

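Run:
```python
import cv2,numpy as np
a=cv2.imread('pics/w1.png');x,y,w,h,s=220,138,90,70,8
o=cv2.resize(a[y:y+h,x:x+w],None,fx=s,fy=s,interpolation=cv2.INTER_CUBIC)
for u in range(x,x+w,5): cv2.line(o,(int((u-x+.5)*s),0),(int((u-x+.5)*s),6 if u%10 else 14),(0,0,255),1)
for v in range(y+2,y+h,5): cv2.line(o,(0,int((v-y+.5)*s)),(6 if v%10 else 14,int((v-y+.5)*s)),(0,0,255),1)
cv2.imwrite('pics/w1c.png',o)
```

```text
(no output)
```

View pics/w1c.png

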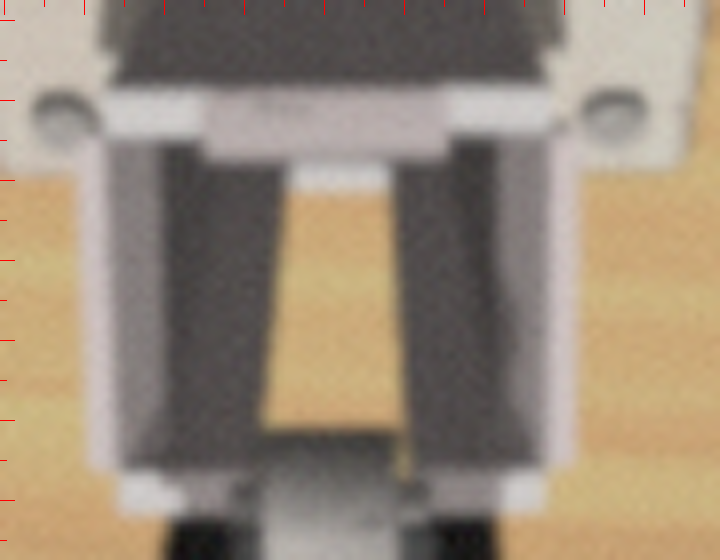

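Run:
```python
from plan import *
w=np.load('w1.npz');sc=np.load('scene0.npz');si=np.load('side0.npz')
L=[((103,85),(-19.5,-19.5,0)),((553,85),(-19.5,19.5,0)),((103,136),(-15.5,-19.5,0)),((553,135),(-15.5,19.5,0)),((118,468),(15.5,-19.5,0)),((548,468),(15.5,19.5,0)),((118,513),(19.5,-19.5,0)),((548,513),(19.5,19.5,0)),
 ((205,160),(-19.5,-10,18)),((450,160),(-19.5,10,18))]
obs=[(w,(220+a[0]/8-.5,138+a[1]/8-.5),q) for a,q in L]
o2=[(si,(203.3,166.3),(-19.5,-22,0)),(si,(215.5,156.8),(19.5,-22,0)),(sc,(356.1,222.6),(19.5,22,0)),(sc,(357.8,209.4),(-21.5,10,18)),(si,(195.8,158),(-21.5,-10,18))]
def mk(O):
  return lambda p:np.concatenate([proj(d,p[:3]+tubeR(p[3])@(np.array(q)/1e3))[0]-uv for d,uv,q in O])
for O in (obs,obs+o2):
  f=mk(O);r=least_squares(f,[*M,YAW],loss='soft_l1');print(np.round(r.x,4),np.round(f(r.x).reshape(-1,2),1).tolist())
  print('cross',np.round(mk(o2)(r.x).reshape(-1,2),1).tolist())
```

```text
[0.5032 0.1623 0.1462 3.2191] [[0.2, 0.9], [-0.0, 0.5], [0.4, 0.2], [-0.1, -0.1], [-0.0, 0.6], [-0.3, 0.3], [0.2, 0.2], [-0.4, -0.1], [-0.2, -3.5], [0.2, -3.7]]
cross [[0.3, 0.2], [-0.1, -0.1], [-6.9, -1.0], [2.0, -1.5], [1.6, 2.4]]
[0.5035 0.1624 0.1459 3.2198] [[0.3, 0.9], [0.0, 0.5], [0.5, 0.2], [-0.1, -0.1], [0.1, 0.6], [-0.2, 0.2], [0.3, 0.1], [-0.3, -0.2], [-0.1, -3.4], [0.2, -3.7], [0.4, 0.2], [0.0, -0.0], [-7.0, -0.8], [1.8, -1.3], [1.8, 2.4]]
cross [[0.4, 0.2], [0.0, -0.0], [-7.0, -0.8], [1.8, -1.3], [1.8, 2.4]]
```

```bash
sed -i 's/^M=.*/M=np.array([.5032,.1623,.1462]);YAW=3.219/' plan.py
cat >> plan.py <<'E'
V={1:(.6168,-.2672),2:(.6003,-.1889),3:(.5499,-.1042)}
E
python3 - <<'E'
from plan import *
plan([*V[3],.11],toolR(YAW,0),10)
E
```

```text
turn [0.061, -0.001, -0.0002] x 10
[[-0.0269, 0.0129, 0.0013], [-0.0269, 0.0129, 0.0006], [-0.0269, 0.0129, -0.0002], [-0.0269, 0.0129, -0.0009], [-0.0269, 0.0128, -0.0017], [-0.0269, 0.0127, -0.0025], [-0.0269, 0.0125, -0.0032], [-0.0269, 0.0123, -0.0039], [-0.0269, 0.012, -0.0046], [-0.0269, 0.0117, -0.0053]]
```

Emit:
step_arm --travel '[[-0.0269,0.0129,0.0013],[-0.0269,0.0129,0.0006],[-0.0269,0.0129,-0.0002],[-0.0269,0.0129,-0.0009],[-0.0269,0.0128,-0.0017],[-0.0269,0.0127,-0.0025],[-0.0269,0.0125,-0.0032],[-0.0269,0.0123,-0.0039],[-0.0269,0.012,-0.0046],[-0.0269,0.0117,-0.0053]]' --turn '[[0.061,-0.001,0],[0.061,-0.001,0],[0.061,-0.001,0],[0.061,-0.001,0],[0.061,-0.001,0],[0.061,-0.001,0],[0.061,-0.001,0],[0.061,-0.001,0],[0.061,-0.001,0],[0.061,-0.001,0]]' --claw '[60,60,60,60,60,60,60,60,60,60]'

```text
time: 2.62
tool_pos: [0.5516, -0.1018, 0.1103]
ee_rot: [[-0.082, -0.002, -0.997], [0.997, -0.002, -0.082], [-0.002, -1.0, 0.002]]
force: [1.0, -0.1, 0.2]
finger_gap: 0.0517
```

Emit:
step_arm --travel '[[0,0,0],[0,0,0]]' --turn '[[0,0,0],[0,0,0]]' --claw '[60,60]'

```text
time: 2.78
tool_pos: [0.5512, -0.1012, 0.1095]
ee_rot: [[-0.081, -0.001, -0.997], [0.997, -0.001, -0.081], [-0.001, -1.0, 0.001]]
force: [-0.4, 1.4, -0.3]
finger_gap: 0.0514
```

Run:
```python
from plan import *
from cell import cams
s=observe();print(s['time'],s['tool_pos'],s['force'],s['finger_gap'])
d=cams.get_image('wrist');np.savez('w2.npz',**d)
for i in V: print(i,proj(d,[*V[i],.049]))
a=d['frame'][:,:,::-1];cv2.imwrite('pics/w2.png',cv2.resize(a,(800,600),interpolation=cv2.INTER_CUBIC))
```

```text
2.7833 [ 0.55123676 -0.10124254  0.10947106] [-0.42091533  1.36175612 -0.30006914] 0.05140262714001467
1 [[ 20.6310188  277.33348135]]
2 [[129.46484613 264.96442111]]
3 [[254.08477845 207.62381833]]
```

View pics/w2.png

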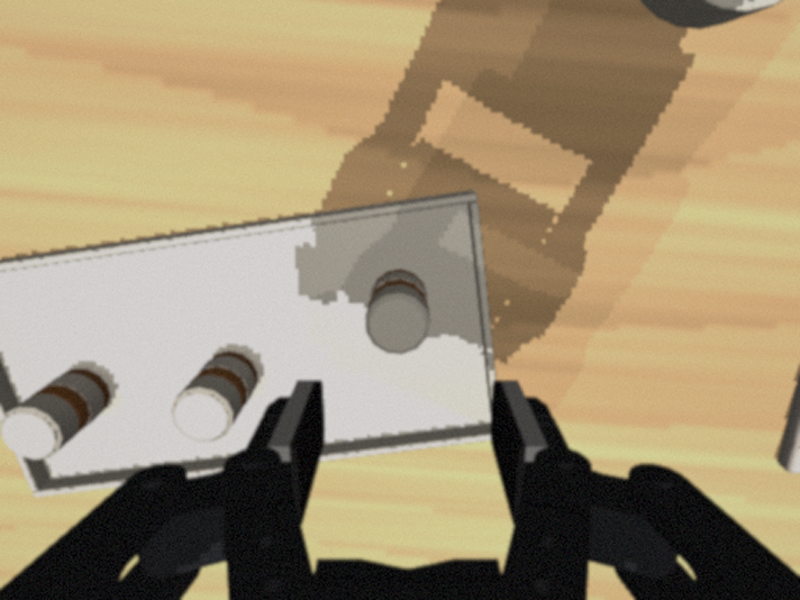

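```bash
sed -i 's/3:(.5499,-.1042)/3:(.549,-.104)/' plan.py
python3 - <<'E'
from plan import *
s=observe();print(s['tool_pos'],s['force'])
d=np.load('w2.npz')
for u,v in [(398,321),(203,414),(30,434)]: print(onz(d,u/1.5625-.2,v/1.5625-.2,.049))
plan([*V[3],.027],toolR(YAW,0),7)
E
```

```text
[ 0.55096215 -0.10052325  0.11025926] [ 0.03944528  0.09266185 -0.34125649]
[ 0.54818793 -0.10403887  0.049     ]
[ 0.60012031 -0.18871313  0.049     ]
[ 0.61708509 -0.26839449  0.049     ]
turn [0.0, 0.0006, -0.0002] x 7
[[-0.0005, 0.0119, 0.0003], [-0.0005, 0.0119, 0.0003], [-0.0005, 0.0119, 0.0003], [-0.0005, 0.0119, 0.0003], [-0.0005, 0.0119, 0.0003], [-0.0005, 0.0119, 0.0003], [-0.0005, 0.0119, 0.0003]]
```

Emit:
step_arm --travel '[[-0.0015,0.0119,0.001],[-0.001,0.0119,0.0006],[-0.001,0.0119,0.0005],[0,0.0119,0],[0,0.0119,0],[0,0.0119,0],[0,0.0119,0],[0,0,0],[0,0,0],[0,0,0]]' --turn '[[0,0,0],[0,0,0],[0,0,0],[0,0,0],[0,0,0],[0,0,0],[0,0,0],[0,0,0],[0,0,0],[0,0,0]]' --claw '[60,60,60,60,60,60,60,60,60,20]'

```text
time: 3.67
tool_pos: [0.5497, -0.1055, 0.0279]
ee_rot: [[-0.081, 0.002, -0.997], [0.997, -0.002, -0.081], [-0.002, -1.0, -0.002]]
force: [-0.9, 0.2, -0.1]
finger_gap: 0.0405
```

Emit:
step_arm --travel '[[0,0,0],[0,0,0],[0,0,0],[0,0,0],[0,0,0]]' --turn '[[0,0,0],[0,0,0],[0,0,0],[0,0,0],[0,0,0]]' --claw '[20,20,20,20,20]'

```text
time: 4.08
tool_pos: [0.5503, -0.1057, 0.0287]
ee_rot: [[-0.081, 0.004, -0.997], [0.997, -0.003, -0.081], [-0.003, -1.0, -0.003]]
force: [-0.1, -0.6, 5.6]
finger_gap: 0.0259
```

Emit:
step_arm --travel '[[0,-0.012,0],[0,-0.012,0],[0,-0.012,0],[0,-0.012,0],[0,-0.012,0],[0,-0.012,0],[0,0,0],[0,0,0]]' --turn '[[0,0,0],[0,0,0],[0,0,0],[0,0,0],[0,0,0],[0,0,0],[0,0,0],[0,0,0]]' --claw '[20,20,20,20,20,20,20,20]'

```text
time: 4.75
tool_pos: [0.5498, -0.1054, 0.1008]
ee_rot: [[-0.081, 0.003, -0.997], [0.997, -0.003, -0.081], [-0.003, -1.0, -0.003]]
force: [-0.5, 0.5, -1.1]
finger_gap: 0.0255
```

Run:
```python
from plan import *
from cell import cams
s=observe();print(s['time'],s['tool_pos'],s['force'],s['finger_gap'])
d=cams.get_image('wrist');np.savez('w3.npz',**d)
s=observe();p=s['tool_pos'];print(p,proj(d,p))
a=d['frame'][:,:,::-1];cv2.imwrite('pics/w3.png',cv2.resize(a[180:380,160:360],(600,600),interpolation=cv2.INTER_CUBIC))
```

```text
4.75 [ 0.54979704 -0.10539356  0.10080502] [-0.51772164  0.45092471 -1.08701693] 0.02551256554632188
[ 0.54914479 -0.1051137   0.0997968 ] [[258.22293311 251.53144373]]
```

View pics/w3.png

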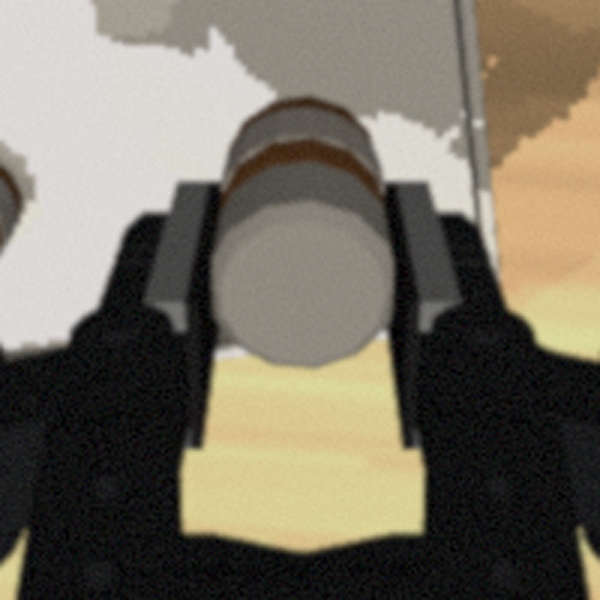

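Run:
```python
from plan import *
d=np.load('w3.npz');s=observe();R=np.array(s['ee_rot']);p=s['tool_pos'];print(p)
q=onz(d,261.1,273.1,p[2]+.0203);print(q,R.T@(q-p))
# scale check: cap width 176/3 px
print(np.linalg.norm(onz(d,261.1-29.5,273,p[2]+.0203)-onz(d,261.1+29.5,273,p[2]+.0203)))
```

```text
[ 0.54914479 -0.1051137   0.0997968 ]
[ 0.5486005  -0.10371148  0.1200968 ] [ 0.00139815 -0.02030367  0.00039812]
0.025755312444006268
```

```bash
cat >> plan.py <<'E'
def pre(h,off=(-.0014,0,.0006),foot=.0247):
    return M+(h+foot)*tubeR(YAW)[:,2]+toolR()@np.array(off)
def rel(foot=.0247,off=(-.0014,0,.0006)):
    s=observe();R=toolR();e=R.T@(s['tool_pos']-pre(0,off,foot))
    print('t',s['time'],'h',round(-e[1]*1e3,2),'err x,z mm',np.round(e[[0,2]]*1e3,2),'rot',np.round(Ro.from_matrix(R.T@s['ee_rot']).as_rotvec(),4),'F tool',np.round(np.array(s['ee_rot']).T@s['force'],1),'gap',round(s['finger_gap'],4))
E
python3 - <<'E'
from plan import *
plan(pre(.03),toolR(),12)
E
```

```text
turn [-0.0508, 0.0004, -0.0001] x 12
[[0.0224, -0.0076, 0.0046], [0.0224, -0.0079, 0.0043], [0.0224, -0.0081, 0.0039], [0.0224, -0.0082, 0.0035], [0.0224, -0.0084, 0.003], [0.0224, -0.0085, 0.0026], [0.0224, -0.0087, 0.0022], [0.0224, -0.0088, 0.0018], [0.0224, -0.0088, 0.0013], [0.0224, -0.0089, 0.0009], [0.0224, -0.0089, 0.0004], [0.0224, -0.0089, -0.0]]
```

Emit:
step_arm --travel '[[0.0224,-0.0076,0.0046],[0.0224,-0.0079,0.0043],[0.0224,-0.0081,0.0039],[0.0224,-0.0082,0.0035],[0.0224,-0.0084,0.003],[0.0224,-0.0085,0.0026],[0.0224,-0.0087,0.0022],[0.0224,-0.0088,0.0018],[0.0224,-0.0088,0.0013],[0.0224,-0.0089,0.0009]]' --turn '[[-0.0508,0,0],[-0.0508,0,0],[-0.0508,0,0],[-0.0508,0,0],[-0.0508,0,0],[-0.0508,0,0],[-0.0508,0,0],[-0.0508,0,0],[-0.0508,0,0],[-0.0508,0,0]]' --claw '[20,20,20,20,20,20,20,20,20,20]'

```text
time: 5.63
tool_pos: [0.483, 0.1153, 0.1744]
ee_rot: [[-0.081, 0.486, -0.87], [0.997, 0.038, -0.071], [-0.001, -0.873, -0.488]]
force: [0.4, -0.2, -0.9]
finger_gap: 0.0259
```

Emit:
step_arm --travel '[[0.0224,-0.0089,0.0004],[0.0224,-0.0089,0],[0,0,0],[0,0,0],[0,0,0]]' --turn '[[-0.0508,0,0],[-0.0508,0,0],[0,0,0],[0,0,0],[0,0,0]]' --claw '[20,20,20,20,20]'

```text
time: 6.05
tool_pos: [0.4709, 0.1581, 0.1895]
ee_rot: [[-0.082, 0.571, -0.817], [0.997, 0.045, -0.068], [-0.002, -0.82, -0.572]]
force: [-0.0, -0.6, -0.5]
finger_gap: 0.026
```

Run:
```python
from plan import *
from cell import cams
rel()
d=cams.get_image('wrist');np.savez('w4.npz',**d);rel()
e=cams.get_image('side');np.savez('s4.npz',**e)
a=cv2.resize(d['frame'][130:330,160:360,::-1],(600,600),interpolation=cv2.INTER_CUBIC)
cv2.imwrite('pics/w4.png',a);b=e['frame'][110:185,170:245,::-1]
cv2.imwrite('pics/w4.png',np.hstack([cv2.resize(a,(480,480)),cv2.resize(b,(320,320),interpolation=cv2.INTER_CUBIC)][:1]+[np.vstack([cv2.resize(b,(320,320),interpolation=cv2.INTER_CUBIC),np.zeros((160,320,3),np.uint8)])]))
```

```text
t 6.05 h 29.46 err x,z mm [-0.27  1.17] rot [ 0.0016 -0.0047 -0.0005] F tool [-0.6  0.4  0.3] gap 0.026
t 6.1 h 29.42 err x,z mm [-0.69  0.84] rot [ 0.0014 -0.004  -0.    ] F tool [-1.2 -0.1 -0.3] gap 0.026
```

View pics/w4.png

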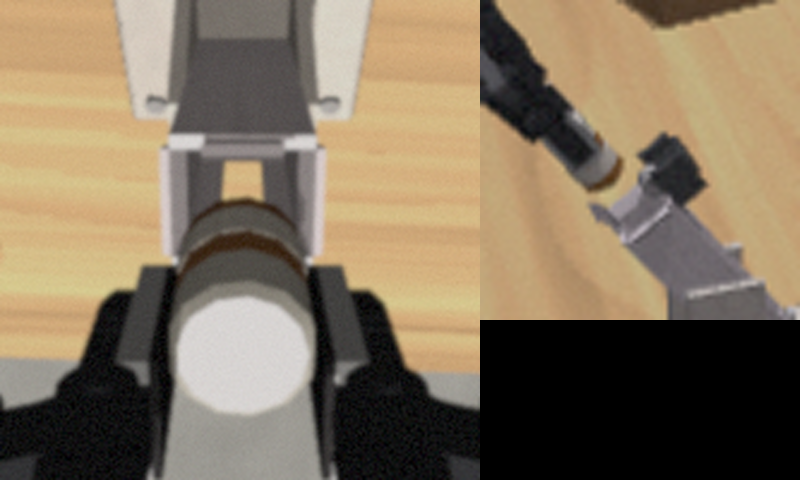

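Emit:
step_arm --travel '[[0.0004,0.003,-0.0008],[0,0.004,0],[0,0.004,0],[0,0.003,0],[0,0.002,0],[0,0,0],[0,0,0]]' --turn '[[0,0,0],[0,0,0],[0,0,0],[0,0,0],[0,0,0],[0,0,0],[0,0,0]]' --claw '[20,20,20,20,20,20,20]'

```text
time: 6.73
tool_pos: [0.4809, 0.1595, 0.1773]
ee_rot: [[-0.081, 0.571, -0.817], [0.997, 0.045, -0.068], [-0.002, -0.819, -0.573]]
force: [-0.0, 0.1, -0.7]
finger_gap: 0.0256
```

Run:
```python
from plan import *
rel()
```

```text
t 6.7333 h 13.71 err x,z mm [ 0.32 -0.05] rot [ 0.0005 -0.0045 -0.0006] F tool [0.1 0.6 0.4] gap 0.0256
```

Emit:
step_arm --travel '[[0,0.001,0],[0,0.001,0],[0,0.001,0],[0,0.001,0],[0,0,0]]' --turn '[[0,0,0],[0,0,0],[0,0,0],[0,0,0],[0,0,0]]' --claw '[20,20,20,20,20]'

```text
time: 7.15
tool_pos: [0.4823, 0.1597, 0.1732]
ee_rot: [[-0.081, 0.57, -0.818], [0.997, 0.045, -0.068], [-0.002, -0.821, -0.571]]
force: [-3.7, -0.5, -0.7]
finger_gap: 0.026
```

Run:
```python
from plan import *
rel()
```

```text
t 7.15 h 9.47 err x,z mm [0.4  1.14] rot [ 0.0026 -0.0046 -0.0007] F tool [-0.2 -1.6  3.5] gap 0.026
```

Emit:
step_arm --travel '[[0,0.001,0],[0,0.001,0],[0,0.001,0],[0,0.001,0],[0,0,0]]' --turn '[[0,0,0],[0,0,0],[0,0,0],[0,0,0],[0,0,0]]' --claw '[20,20,20,20,20]'

```text
time: 7.57
tool_pos: [0.485, 0.1598, 0.1703]
ee_rot: [[-0.081, 0.571, -0.817], [0.997, 0.045, -0.068], [-0.002, -0.82, -0.572]]
force: [-4.3, 0.2, -2.3]
finger_gap: 0.0258
```

Run:
```python
from plan import *
rel()
```

```text
t 7.5667 h 5.5 err x,z mm [0.35 0.58] rot [ 0.0015 -0.0045 -0.0007] F tool [ 0.5 -0.5  4.9] gap 0.0258
```

Emit:
step_arm --travel '[[0,0.0015,0],[0,0.0015,0],[0,0.0015,0],[0,0.0015,0],[0,0.0015,0],[0,0,0]]' --turn '[[0,0,0],[0,0,0],[0,0,0],[0,0,0],[0,0,0],[0,0,0]]' --claw '[20,20,20,20,20,20]'

```text
time: 8.07
tool_pos: [0.4896, 0.1602, 0.1644]
ee_rot: [[-0.081, 0.571, -0.817], [0.997, 0.045, -0.068], [-0.002, -0.82, -0.573]]
force: [-3.9, 0.4, -2.8]
finger_gap: 0.026
```

Run:
```python
from plan import *
rel()
```

```text
t 8.0667 h -1.95 err x,z mm [0.37 0.2 ] rot [ 0.0008 -0.0045 -0.0007] F tool [0.7 0.1 4.8] gap 0.026
```

Emit:
step_arm --travel '[[0,0.0015,0],[0,0.0015,0],[0,0.0015,0],[0,0.0015,0],[0,0.0015,0],[0,0,0]]' --turn '[[0,0,0],[0,0,0],[0,0,0],[0,0,0],[0,0,0],[0,0,0]]' --claw '[20,20,20,20,20,20]'

```text
time: 8.57
tool_pos: [0.494, 0.1606, 0.1584]
ee_rot: [[-0.081, 0.571, -0.817], [0.997, 0.045, -0.068], [-0.002, -0.819, -0.573]]
force: [-4.0, 0.1, -3.5]
finger_gap: 0.0258
```

Run:
```python
from plan import *
rel()
```

```text
t 8.5667 h -9.36 err x,z mm [ 0.37 -0.02] rot [ 0.0004 -0.0045 -0.0007] F tool [0.4 0.6 5.3] gap 0.0258
```

Emit:
step_arm --travel '[[0,0.0015,0],[0,0.0015,0],[0,0.0015,0],[0,0.0015,0],[0,0.0015,0],[0,0.0015,0],[0,0,0]]' --turn '[[0,0,0],[0,0,0],[0,0,0],[0,0,0],[0,0,0],[0,0,0],[0,0,0]]' --claw '[20,20,20,20,20,20,20]'

```text
time: 9.15
tool_pos: [0.4992, 0.161, 0.1511]
ee_rot: [[-0.081, 0.572, -0.817], [0.997, 0.045, -0.068], [-0.002, -0.819, -0.573]]
force: [-4.3, 0.8, -2.9]
finger_gap: 0.0259
```

Run:
```python
from plan import *
rel()
```

```text
t 9.15 h -18.35 err x,z mm [ 0.38 -0.03] rot [ 0.0003 -0.0045 -0.0007] F tool [ 1.1 -0.   5.1] gap 0.0259
```

Emit:
step_arm --travel '[[0,0.001,0],[0,0.001,0],[0,0.001,0],[0,0,0]]' --turn '[[0,0,0],[0,0,0],[0,0,0],[0,0,0]]' --claw '[20,20,20,20]'

```text
time: 9.48
tool_pos: [0.5009, 0.1611, 0.1488]
ee_rot: [[-0.081, 0.572, -0.816], [0.997, 0.045, -0.068], [-0.002, -0.819, -0.573]]
force: [-3.3, 1.5, -3.8]
finger_gap: 0.0258
```

Run:
```python
from plan import *
rel()
```

```text
t 9.4833 h -21.22 err x,z mm [ 0.4  -0.14] rot [ 0.0001 -0.0046 -0.0007] F tool [1.7 1.2 4.8] gap 0.0258
```

Emit:
step_arm --travel '[[0,0,0],[0,0,0],[0,0,0],[0,-0.005,0],[0,-0.01,0],[0,-0.012,0],[0,-0.012,0],[0,0,0.002]]' --turn '[[0,0,0],[0,0,0],[0,0,0],[0,0,0],[0,0,0],[0,0,0],[0,0,0],[0,0,0]]' --claw '[45,60,60,60,60,60,60,0]'

```text
time: 10.15
tool_pos: [0.4783, 0.1594, 0.1833]
ee_rot: [[-0.082, 0.577, -0.812], [0.997, 0.046, -0.068], [-0.002, -0.815, -0.579]]
force: [0.5, 0.4, 0.5]
finger_gap: 0.0405
```

Emit:
step_arm --travel '[[0,0,0],[0,0,0],[0,0,0],[0,0,0],[0,0,0],[0,0,0]]' --turn '[[0,0,0],[0,0,0],[0,0,0],[0,0,0],[0,0,0],[0,0,0]]' --claw '[0,0,0,0,0,0]'

```text
time: 10.65
tool_pos: [0.477, 0.1592, 0.1794]
ee_rot: [[-0.081, 0.571, -0.817], [0.997, 0.045, -0.068], [-0.002, -0.82, -0.573]]
force: [-0.8, -0.1, 0.7]
finger_gap: 0.0
```

Run:
```python
from plan import *
from cell import cams
rel(0)
d=cams.get_image('wrist');e=cams.get_image('side')
a=cv2.resize(d['frame'][130:330,160:360,::-1],(480,480),interpolation=cv2.INTER_CUBIC)
b=cv2.resize(e['frame'][110:185,170:245,::-1],(320,320),interpolation=cv2.INTER_CUBIC)
cv2.imwrite('pics/w5.png',np.hstack([a,np.vstack([b,np.zeros((160,320,3),np.uint8)])]))
```

```text
t 10.65 h 42.3 err x,z mm [0.31 2.  ] rot [ 0.0006 -0.0045 -0.0006] F tool [ 0.  -1.1  0.3] gap 0.0
```

View pics/w5.png

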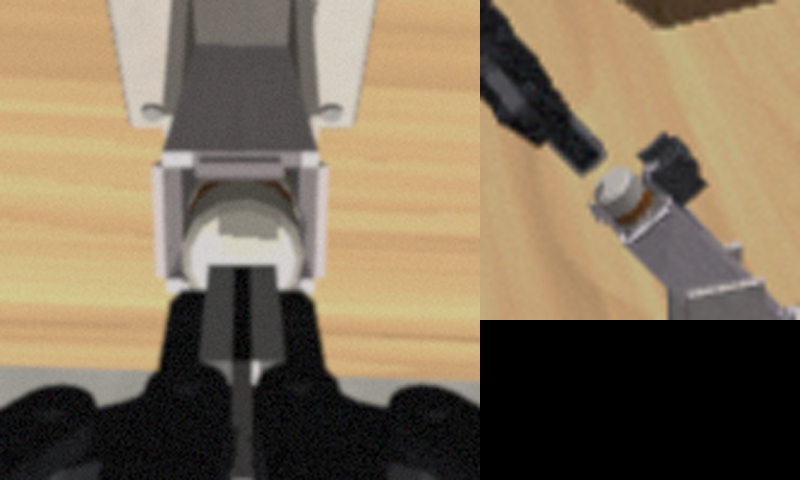

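Emit:
step_arm --travel '[[0,0.005,0],[0,0.005,0],[0,0.004,0],[0,0.002,0],[0,0.0015,0],[0,0.0015,0],[0,0.0015,0],[0,0,0]]' --turn '[[0,0,0],[0,0,0],[0,0,0],[0,0,0],[0,0,0],[0,0,0],[0,0,0],[0,0,0]]' --claw '[0,0,0,0,0,0,0,0]'

```text
time: 11.42
tool_pos: [0.4887, 0.1601, 0.1628]
ee_rot: [[-0.081, 0.572, -0.816], [0.997, 0.045, -0.068], [-0.002, -0.819, -0.573]]
force: [-0.7, -0.7, 0.3]
finger_gap: -0.0004
```

Run:
```python
from plan import *
rel(0)
```

```text
t 11.4167 h 21.95 err x,z mm [0.36 1.87] rot [ 0.0002 -0.0045 -0.0007] F tool [-0.7 -0.7  0.4] gap -0.0004
```

Emit:
step_arm --travel '[[0,0.0015,0],[0,0.0015,0],[0,0.0015,0],[0,0.0015,0],[0,0,0]]' --turn '[[0,0,0],[0,0,0],[0,0,0],[0,0,0],[0,0,0]]' --claw '[0,0,0,0,0]'

```text
time: 11.83
tool_pos: [0.4922, 0.1604, 0.1579]
ee_rot: [[-0.081, 0.572, -0.816], [0.997, 0.045, -0.068], [-0.002, -0.819, -0.574]]
force: [0.2, -0.1, 0.2]
finger_gap: -0.0005
```

Run:
```python
from plan import *
rel(0)
```

```text
t 11.8333 h 15.91 err x,z mm [0.38 1.8 ] rot [-0.0001 -0.0045 -0.0007] F tool [-0.1 -0.  -0.3] gap -0.0005
```

Emit:
step_arm --travel '[[0,0.0015,0],[0,0.0015,0],[0,0.0015,0],[0,0.0015,0],[0,0,0]]' --turn '[[0,0,0],[0,0,0],[0,0,0],[0,0,0],[0,0,0]]' --claw '[0,0,0,0,0]'

```text
time: 12.25
tool_pos: [0.4957, 0.1607, 0.153]
ee_rot: [[-0.081, 0.572, -0.816], [0.997, 0.045, -0.068], [-0.002, -0.819, -0.574]]
force: [-1.2, 0.9, -0.4]
finger_gap: -0.0001
```

Run:
```python
from plan import *
rel(0)
```

```text
t 12.25 h 9.9 err x,z mm [0.36 1.72] rot [-0.0001 -0.0045 -0.0007] F tool [ 1.  -0.3  1.1] gap -0.0001
```

Emit:
step_arm --travel '[[0,0.0015,0],[0,0.0015,0],[0,0,0]]' --turn '[[0,0,0],[0,0,0],[0,0,0]]' --claw '[0,0,0]'

```text
time: 12.5
tool_pos: [0.4974, 0.1608, 0.1505]
ee_rot: [[-0.081, 0.572, -0.816], [0.997, 0.045, -0.068], [-0.002, -0.819, -0.574]]
force: [0.6, 0.8, -0.6]
finger_gap: -0.0002
```

Run:
```python
from plan import *
rel(0)
```

```text
t 12.5 h 6.9 err x,z mm [0.33 1.78] rot [-0.0001 -0.0046 -0.0006] F tool [ 0.8  0.9 -0.1] gap -0.0002
```

Emit:
step_arm --travel '[[0,0.001,0],[0,0.001,0],[0,0.001,0],[0,0,0]]' --turn '[[0,0,0],[0,0,0],[0,0,0],[0,0,0]]' --claw '[0,0,0,0]'

```text
time: 12.83
tool_pos: [0.4989, 0.1609, 0.1478]
ee_rot: [[-0.081, 0.571, -0.817], [0.997, 0.045, -0.068], [-0.002, -0.819, -0.573]]
force: [0.6, 0.6, -0.9]
finger_gap: 0.0004
```

Run:
```python
from plan import *
from cell import cams
rel(0)
d=cams.get_image('wrist');e=cams.get_image('side')
a=cv2.resize(d['frame'][130:330,160:360,::-1],(480,480),interpolation=cv2.INTER_CUBIC)
b=cv2.resize(e['frame'][110:185,170:245,::-1],(320,320),interpolation=cv2.INTER_CUBIC)
c=cv2.resize(cams.get_image('scene')['frame'][195:295,265:365,::-1],(320,320),interpolation=cv2.INTER_CUBIC)
cv2.imwrite('pics/w6.png',np.hstack([np.vstack([a,np.zeros((120,480,3),np.uint8)]),cv2.resize(np.vstack([b,c]),(300,600))]))
```

```text
t 12.8333 h 3.88 err x,z mm [0.33 2.1 ] rot [ 0.0005 -0.0046 -0.0006] F tool [ 0.6  1.1 -0. ] gap 0.0004
```

View pics/w6.png

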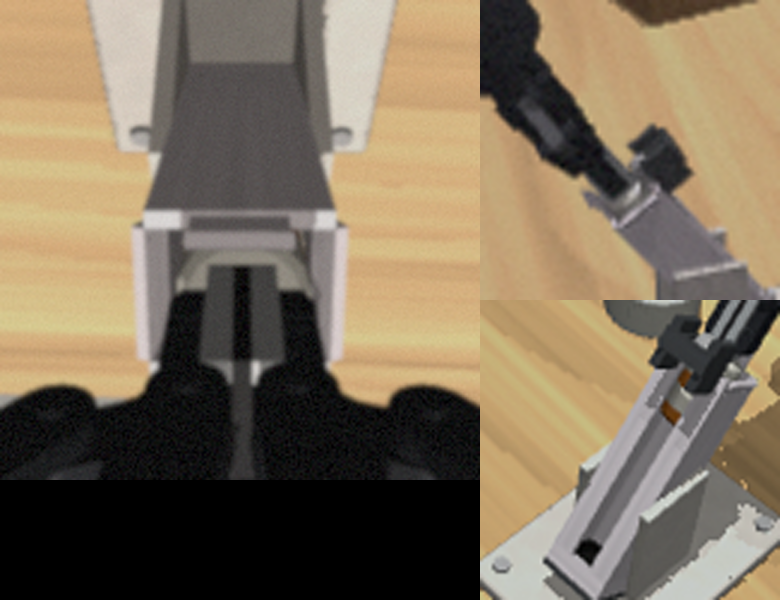

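Emit:
step_arm --travel '[[0,0.001,0],[0,0.001,0],[0,0,0],[0,0,0]]' --turn '[[0,0,0],[0,0,0],[0,0,0],[0,0,0]]' --claw '[0,0,0,0]'

```text
time: 13.32
tool_pos: [0.4993, 0.1609, 0.1455]
ee_rot: [[-0.081, 0.57, -0.818], [0.997, 0.045, -0.068], [-0.002, -0.821, -0.572]]
force: [-2.5, 0.3, -1.9]
finger_gap: 0.0002
```

```bash
cat >> plan.py <<'E'
def slot():
    from cell import cams
    d=cams.get_image('scene');T=tubeR(YAW);o=[]
    for z in range(4,135,3):
        u,v=proj(d,M+T@np.array([.014-0*z,0,(z-135)/1e3]))[0];r,g,b=d['frame'][int(round(v)),int(round(u))].astype(int)
        o.append(f'{z}:'+('A' if r-b>60 else 'w' if r+g+b>420 else '.' if r+g+b>150 else 'k'))
    print(' '.join(o))
E
python3 - <<'E'
from plan import *
rel(0);slot()
E
```

```text
t 13.3167 h 1.73 err x,z mm [0.34 3.04] rot [ 0.0024 -0.0046 -0.0006] F tool [0.5 0.1 3.1] gap 0.0002
4:A 7:. 10:w 13:w 16:w 19:w 22:A 25:A 28:A 31:w 34:w 37:w 40:w 43:w 46:w 49:w 52:. 55:. 58:. 61:. 64:. 67:. 70:. 73:. 76:. 79:. 82:. 85:. 88:. 91:. 94:. 97:. 100:. 103:. 106:. 109:. 112:. 115:k 118:. 121:k 124:k 127:. 130:. 133:.
```

Emit:
step_arm --travel '[[0,-0.01,-0.001],[0,-0.025,-0.001],[0,-0.03,0],[0,0,0],[0,0,0]]' --turn '[[0,0,0],[0,0,0],[0,0,0],[0,0,0],[0,0,0]]' --claw '[0,0,30,60,60]'

```text
time: 13.78
tool_pos: [0.4661, 0.1585, 0.2047]
ee_rot: [[-0.082, 0.578, -0.812], [0.997, 0.046, -0.068], [-0.002, -0.814, -0.58]]
force: [-0.7, -0.2, 0.1]
finger_gap: 0.0358
```

Run:
```python
from plan import *
rel(0);slot()
plan([*V[2],.09],toolR(YAW,0),14)
```

```text
t 13.7833 h 69.27 err x,z mm [ 0.48 -3.64] rot [-0.0081 -0.0046 -0.001 ] F tool [-0.2 -0.5  0.5] gap 0.0358
4:A 7:. 10:w 13:w 16:w 19:w 22:A 25:A 28:. 31:w 34:w 37:w 40:w 43:w 46:w 49:. 52:. 55:. 58:. 61:. 64:. 67:. 70:. 73:. 76:. 79:. 82:. 85:. 88:. 91:. 94:. 97:. 100:. 103:. 106:. 109:. 112:. 115:k 118:. 121:k 124:k 127:. 130:. 133:.
turn [0.0439, 0.0003, -0.0] x 14
[[-0.0255, 0.011, -0.0015], [-0.0255, 0.0109, -0.002], [-0.0255, 0.0108, -0.0025], [-0.0255, 0.0107, -0.003], [-0.0255, 0.0105, -0.0035], [-0.0255, 0.0104, -0.0039], [-0.0255, 0.0102, -0.0044], [-0.0255, 0.01, -0.0048], [-0.0255, 0.0098, -0.0053], [-0.0255, 0.0095, -0.0057], [-0.0255, 0.0093, -0.0061], [-0.0255, 0.009, -0.0065], [-0.0255, 0.0087, -0.0069], [-0.0255, 0.0084, -0.0073]]
```

Emit:
step_arm --travel '[[-0.0255,0.011,-0.0015],[-0.0255,0.0109,-0.002],[-0.0255,0.0108,-0.0025],[-0.0255,0.0107,-0.003],[-0.0255,0.0105,-0.0035],[-0.0255,0.0104,-0.0039],[-0.0255,0.0102,-0.0044],[-0.0255,0.01,-0.0048],[-0.0255,0.0098,-0.0053],[-0.0255,0.0095,-0.0057]]' --turn '[[0.0439,0,0],[0.0439,0,0],[0.0439,0,0],[0.0439,0,0],[0.0439,0,0],[0.0439,0,0],[0.0439,0,0],[0.0439,0,0],[0.0439,0,0],[0.0439,0,0]]' --claw '[60,60,60,60,60,60,60,60,60,60]'

```text
time: 14.67
tool_pos: [0.5611, -0.0915, 0.118]
ee_rot: [[-0.081, 0.167, -0.983], [0.997, 0.013, -0.08], [-0.001, -0.986, -0.167]]
force: [-0.1, 0.8, -0.2]
finger_gap: 0.0516
```

Emit:
step_arm --travel '[[-0.0255,0.0093,-0.0061],[-0.0255,0.009,-0.0065],[-0.0255,0.0087,-0.0069],[-0.0255,0.0084,-0.0073],[0,0,0],[0,0,0],[0,0,0],[0,0,0]]' --turn '[[0.0439,0,0],[0.0439,0,0],[0.0439,0,0],[0.0439,0,0],[0,0,0],[0,0,0],[0,0,0],[0,0,0]]' --claw '[60,60,60,60,60,60,60,60]'

```text
time: 15.33
tool_pos: [0.5991, -0.1883, 0.0876]
ee_rot: [[-0.082, -0.004, -0.997], [0.997, -0.002, -0.082], [-0.001, -1.0, 0.004]]
force: [0.1, 1.1, 0.6]
finger_gap: 0.0512
```

Run:
```python
from plan import *
s=observe();print(s['time'],s['tool_pos'],s['force'],s['finger_gap'])
plan([*V[2],.0275],toolR(YAW,0),6)
```

```text
15.3333 [ 0.5990687  -0.18825606  0.08761741] [0.13334411 1.08715053 0.60418901] 0.05118970381464873
turn [-0.0007, 0.0008, -0.0002] x 6
[[-0.0001, 0.01, -0.0002], [-0.0001, 0.01, -0.0002], [-0.0001, 0.01, -0.0002], [-0.0001, 0.01, -0.0002], [-0.0001, 0.01, -0.0002], [-0.0001, 0.01, -0.0002]]
```

Emit:
step_arm --travel '[[-0.0001,0.01,-0.0006],[-0.0001,0.01,-0.0006],[0,0.01,0],[0,0.01,0],[0,0.01,0],[0,0.01,0],[0,0,0],[0,0,0],[0,0,0],[0,0,0]]' --turn '[[-0.004,0,0],[0,0,0],[0,0,0],[0,0,0],[0,0,0],[0,0,0],[0,0,0],[0,0,0],[0,0,0],[0,0,0]]' --claw '[60,60,60,60,60,60,60,60,60,20]'

```text
time: 16.17
tool_pos: [0.6014, -0.1897, 0.029]
ee_rot: [[-0.081, 0.002, -0.997], [0.997, -0.003, -0.081], [-0.003, -1.0, -0.002]]
force: [-0.4, -0.7, -0.4]
finger_gap: 0.0405
```

Emit:
step_arm --travel '[[0,0,0],[0,0,0],[0,0,0],[0,0,0],[0,0,0],[0,0,0]]' --turn '[[0,0,0],[0,0,0],[0,0,0],[0,0,0],[0,0,0],[0,0,0]]' --claw '[20,20,20,20,20,20]'

```text
time: 16.67
tool_pos: [0.6015, -0.1898, 0.0293]
ee_rot: [[-0.081, 0.002, -0.997], [0.997, -0.003, -0.081], [-0.003, -1.0, -0.002]]
force: [-1.0, 0.4, 5.4]
finger_gap: 0.0259
```

Emit:
step_arm --travel '[[0,-0.012,0],[0,-0.012,0],[0,-0.012,0],[0,-0.012,0],[0,-0.012,0],[0,-0.012,0],[0,0,0],[0,0,0]]' --turn '[[0,0,0],[0,0,0],[0,0,0],[0,0,0],[0,0,0],[0,0,0],[0,0,0],[0,0,0]]' --claw '[20,20,20,20,20,20,20,20]'

```text
time: 17.33
tool_pos: [0.6014, -0.1895, 0.1015]
ee_rot: [[-0.081, 0.002, -0.997], [0.997, -0.003, -0.081], [-0.003, -1.0, -0.002]]
force: [-1.2, 1.1, 0.1]
finger_gap: 0.0256
```

```bash
cat >> plan.py <<'E'
def prof(d):
    f=cv2.GaussianBlur(d['frame'],(3,3),0).astype(int).sum(2)
    print('col', [int(f[r,255:267].mean()) for r in range(232,316,2)])
    print('row', [int(f[268:278,c].mean()) for c in range(222,302,2)])
E
python3 - <<'E'
from plan import *
from cell import cams
s=observe();print(s['time'],s['tool_pos'],s['force'],s['finger_gap'],s['ee_rot'][:,1])
prof(np.load('w3.npz'));d=cams.get_image('wrist');np.savez('w7.npz',**d);prof(d)
plan(pre(.03),toolR(),15)
E
```

```text
17.3333 [ 0.6013507  -0.18952843  0.10154194] [-1.21600713  1.08432481  0.05692812] 0.02558983395363502 [ 0.00240621 -0.00302128 -0.99999254]
col [148, 207, 240, 243, 244, 244, 244, 276, 354, 384, 385, 398, 408, 409, 407, 407, 407, 407, 407, 406, 407, 406, 405, 406, 407, 406, 406, 406, 405, 405, 406, 406, 406, 405, 400, 468, 561, 581, 587, 580, 571, 566]
row [166, 74, 38, 46, 194, 337, 383, 404, 405, 406, 406, 407, 405, 406, 407, 406, 407, 406, 404, 407, 406, 406, 406, 406, 406, 406, 407, 406, 407, 407, 408, 405, 397, 372, 292, 85, 30, 53, 127, 198]
col [171, 220, 230, 230, 231, 230, 245, 317, 362, 363, 376, 387, 388, 388, 387, 388, 387, 388, 388, 387, 386, 387, 385, 386, 387, 387, 386, 385, 385, 386, 387, 386, 385, 378, 411, 526, 544, 541, 541, 547, 550, 547]
row [161, 74, 32, 43, 168, 310, 362, 383, 386, 386, 385, 385, 387, 387, 386, 387, 387, 387, 386, 387, 386, 387, 386, 386, 386, 386, 387, 387, 387, 386, 386, 388, 382, 355, 237, 64, 27, 51, 127, 187]
turn [-0.0407, 0.0003, -0.0001] x 15
[[0.0238, -0.0061, 0.0067], [0.0238, -0.0063, 0.0064], [0.0238, -0.0066, 0.0062], [0.0238, -0.0068, 0.0059], [0.0238, -0.0071, 0.0056], [0.0238, -0.0073, 0.0054], [0.0238, -0.0075, 0.0051], [0.0238, -0.0077, 0.0048], [0.0238, -0.0079, 0.0045], [0.0238, -0.0081, 0.0041], [0.0238, -0.0082, 0.0038], [0.0238, -0.0084, 0.0035], [0.0238, -0.0085, 0.0031], [0.0238, -0.0086, 0.0028], [0.0238, -0.0087, 0.0025]]
```

Emit:
step_arm --travel '[[0.0238,-0.0061,0.0067],[0.0238,-0.0063,0.0064],[0.0238,-0.0066,0.0062],[0.0238,-0.0068,0.0059],[0.0238,-0.0071,0.0056],[0.0238,-0.0073,0.0054],[0.0238,-0.0075,0.0051],[0.0238,-0.0077,0.0048],[0.0238,-0.0079,0.0045],[0.0238,-0.0081,0.0041]]' --turn '[[-0.0407,0,0],[-0.0407,0,0],[-0.0407,0,0],[-0.0407,0,0],[-0.0407,0,0],[-0.0407,0,0],[-0.0407,0,0],[-0.0407,0,0],[-0.0407,0,0],[-0.0407,0,0]]' --claw '[20,20,20,20,20,20,20,20,20,20]'

```text
time: 18.22
tool_pos: [0.513, 0.0436, 0.1595]
ee_rot: [[-0.081, 0.395, -0.915], [0.997, 0.031, -0.075], [-0.001, -0.918, -0.396]]
force: [0.7, -0.4, -0.6]
finger_gap: 0.0257
```

Emit:
step_arm --travel '[[0.0238,-0.0082,0.0038],[0.0238,-0.0084,0.0035],[0.0238,-0.0085,0.0031],[0.0238,-0.0086,0.0028],[0.0238,-0.0087,0.0025],[0,0,0],[0,0,0],[0,0,0],[0,0,0],[0,0,0]]' --turn '[[-0.0407,0,0],[-0.0407,0,0],[-0.0407,0,0],[-0.0407,0,0],[-0.0407,0,0],[0,0,0],[0,0,0],[0,0,0],[0,0,0],[0,0,0]]' --claw '[20,20,20,20,20,20,20,20,20,20]'

```text
time: 19.05
tool_pos: [0.4713, 0.1576, 0.1899]
ee_rot: [[-0.08, 0.571, -0.817], [0.997, 0.044, -0.067], [-0.002, -0.82, -0.573]]
force: [0.1, 0.4, -0.4]
finger_gap: 0.0259
```

Run:
```python
from plan import *
rel(.0253,(-.0014,0,-.0001))
```

```text
t 19.05 h 28.95 err x,z mm [-0.78  1.35] rot [ 0.0009 -0.0032  0.0004] F tool [0.4 0.4 0.1] gap 0.0259
```

Correct x +1.0, z −1.2 and go in as before.

Emit:
step_arm --travel '[[0.001,0.003,-0.0012],[0,0.004,0],[0,0.004,0],[0,0.003,0],[0,0.002,0],[0,0,0],[0,0,0]]' --turn '[[0,0,0],[0,0,0],[0,0,0],[0,0,0],[0,0,0],[0,0,0],[0,0,0]]' --claw '[20,20,20,20,20,20,20]'

```text
time: 19.63
tool_pos: [0.481, 0.1603, 0.1776]
ee_rot: [[-0.081, 0.571, -0.817], [0.997, 0.045, -0.068], [-0.002, -0.819, -0.573]]
force: [-0.6, -0.2, -0.1]
finger_gap: 0.0258
```

Run:
```python
from plan import *
rel(.0253,(-.0014,0,-.0001))
```

```text
t 19.6333 h 13.19 err x,z mm [1.14 0.41] rot [ 0.0005 -0.0046 -0.0006] F tool [-0.2 -0.3  0.6] gap 0.0258
```

Emit:
step_arm --travel '[[0,0.001,0],[0,0.001,0],[0,0.001,0],[0,0.001,0],[0,0,0]]' --turn '[[0,0,0],[0,0,0],[0,0,0],[0,0,0],[0,0,0]]' --claw '[20,20,20,20,20]'

```text
time: 20.05
tool_pos: [0.4822, 0.1605, 0.1733]
ee_rot: [[-0.082, 0.569, -0.818], [0.997, 0.045, -0.068], [-0.002, -0.821, -0.571]]
force: [-4.9, -0.9, -0.6]
finger_gap: 0.0257
```

Run:
```python
from plan import *
rel(.0253,(-.0014,0,-.0001))
```

```text
t 20.05 h 8.97 err x,z mm [1.24 1.84] rot [ 0.0033 -0.0047 -0.0007] F tool [-0.4 -2.3  4.5] gap 0.0257
```

Emit:
step_arm --travel '[[0,0.001,0],[0,0.001,0],[0,0.001,0],[0,0.001,0],[0,0,0]]' --turn '[[0,0,0],[0,0,0],[0,0,0],[0,0,0],[0,0,0]]' --claw '[20,20,20,20,20]'

```text
time: 20.47
tool_pos: [0.4851, 0.1607, 0.1705]
ee_rot: [[-0.081, 0.57, -0.817], [0.997, 0.045, -0.068], [-0.002, -0.82, -0.572]]
force: [-3.7, 0.7, -2.1]
finger_gap: 0.0259
```

Run:
```python
from plan import *
rel(.0253,(-.0014,0,-.0001))
```

```text
t 20.4667 h 4.98 err x,z mm [1.18 1.07] rot [ 0.0017 -0.0045 -0.0007] F tool [ 1.  -0.4  4.2] gap 0.0259
```

Emit:
step_arm --travel '[[-0.0008,0,0],[0,0.0015,0],[0,0.0015,0],[0,0.0015,0],[0,0.0015,0],[0,0.0015,0],[0,0,0]]' --turn '[[0,0,0],[0,0,0],[0,0,0],[0,0,0],[0,0,0],[0,0,0],[0,0,0]]' --claw '[20,20,20,20,20,20,20]'

```text
time: 21.05
tool_pos: [0.4898, 0.1602, 0.1646]
ee_rot: [[-0.081, 0.571, -0.817], [0.997, 0.045, -0.068], [-0.002, -0.82, -0.573]]
force: [-3.9, 0.0, -2.8]
finger_gap: 0.0258
```

Run:
```python
from plan import *
rel(.0253,(-.0014,0,-.0001))
```

```text
t 21.05 h -2.45 err x,z mm [0.32 0.57] rot [ 0.0008 -0.0045 -0.0006] F tool [0.3 0.1 4.8] gap 0.0258
```

Emit:
step_arm --travel '[[0,0.0015,0],[0,0.0015,0],[0,0.0015,0],[0,0.0015,0],[0,0.0015,0],[0,0,0]]' --turn '[[0,0,0],[0,0,0],[0,0,0],[0,0,0],[0,0,0],[0,0,0]]' --claw '[20,20,20,20,20,20]'

```text
time: 21.55
tool_pos: [0.4942, 0.1606, 0.1586]
ee_rot: [[-0.081, 0.571, -0.817], [0.997, 0.045, -0.068], [-0.002, -0.819, -0.573]]
force: [-2.4, 0.3, -2.4]
finger_gap: 0.0256
```

Run:
```python
from plan import *
rel(.0253,(-.0014,0,-.0001))
```

```text
t 21.55 h -9.89 err x,z mm [0.36 0.47] rot [ 0.0006 -0.0045 -0.0006] F tool [0.5 0.6 3.4] gap 0.0256
```

Emit:
step_arm --travel '[[0,0.0015,0],[0,0.0015,0],[0,0.0015,0],[0,0.0015,0],[0,0.0015,0],[0,0.0015,0],[0,0.0015,0],[0,0,0]]' --turn '[[0,0,0],[0,0,0],[0,0,0],[0,0,0],[0,0,0],[0,0,0],[0,0,0],[0,0,0]]' --claw '[20,20,20,20,20,20,20,20]'

```text
time: 22.22
tool_pos: [0.5002, 0.161, 0.1501]
ee_rot: [[-0.081, 0.571, -0.817], [0.997, 0.045, -0.068], [-0.002, -0.819, -0.573]]
force: [-3.3, 0.9, -1.3]
finger_gap: 0.0257
```

Run:
```python
from plan import *
rel(.0253,(-.0014,0,-.0001))
```

```text
t 22.2167 h -20.36 err x,z mm [0.38 0.4 ] rot [ 0.0004 -0.0045 -0.0007] F tool [ 1.2 -0.8  3.4] gap 0.0257
```

Emit:
step_arm --travel '[[0,0,0],[0,0,0],[0,0,0],[0,-0.005,0],[0,-0.01,0],[0,-0.012,0],[0,-0.012,0],[0,0,0.0023],[0,0,0]]' --turn '[[0,0,0],[0,0,0],[0,0,0],[0,0,0],[0,0,0],[0,0,0],[0,0,0],[0,0,0],[0,0,0]]' --claw '[45,60,60,60,60,60,60,0,0]'

```text
time: 22.97
tool_pos: [0.4763, 0.1592, 0.1821]
ee_rot: [[-0.082, 0.574, -0.815], [0.997, 0.045, -0.068], [-0.002, -0.818, -0.576]]
force: [0.3, -0.4, -1.3]
finger_gap: 0.0283
```

Emit:
step_arm --travel '[[0,0,0],[0,0,0],[0,0,0],[0,0,0],[0,0,0]]' --turn '[[0,0,0],[0,0,0],[0,0,0],[0,0,0],[0,0,0]]' --claw '[0,0,0,0,0]'

```text
time: 23.38
tool_pos: [0.476, 0.1591, 0.1806]
ee_rot: [[-0.081, 0.571, -0.817], [0.997, 0.045, -0.068], [-0.002, -0.82, -0.573]]
force: [0.1, -0.7, 0.9]
finger_gap: 0.0002
```

Run:
```python
from plan import *
rel(0)
```

```text
t 23.3833 h 43.88 err x,z mm [0.31 2.09] rot [ 0.0008 -0.0045 -0.0006] F tool [-0.7 -0.7 -0.5] gap 0.0002
```

Emit:
step_arm --travel '[[0,0.005,0],[0,0.005,0],[0,0.004,0],[0,0.002,0],[0,0.0015,0],[0,0.0015,0],[0,0.0015,0],[0,0,0]]' --turn '[[0,0,0],[0,0,0],[0,0,0],[0,0,0],[0,0,0],[0,0,0],[0,0,0],[0,0,0]]' --claw '[0,0,0,0,0,0,0,0]'

```text
time: 24.05
tool_pos: [0.4878, 0.16, 0.1641]
ee_rot: [[-0.081, 0.572, -0.816], [0.997, 0.045, -0.068], [-0.002, -0.819, -0.573]]
force: [-0.6, -0.0, 0.8]
finger_gap: -0.0002
```

Run:
```python
from plan import *
rel(0)
```

```text
t 24.05 h 23.55 err x,z mm [0.33 1.89] rot [ 0.0002 -0.0046 -0.0006] F tool [ 0. -1.  0.] gap -0.0002
```

Emit:
step_arm --travel '[[0,0.0015,0],[0,0.0015,0],[0,0.0015,0],[0,0.0015,0],[0,0.0015,0],[0,0,0]]' --turn '[[0,0,0],[0,0,0],[0,0,0],[0,0,0],[0,0,0],[0,0,0]]' --claw '[0,0,0,0,0,0]'

```text
time: 24.55
tool_pos: [0.4921, 0.1604, 0.1579]
ee_rot: [[-0.081, 0.572, -0.816], [0.997, 0.045, -0.068], [-0.002, -0.819, -0.573]]
force: [-0.6, -0.5, -0.1]
finger_gap: 0.0002
```

Run:
```python
from plan import *
rel(0)
```

```text
t 24.55 h 15.96 err x,z mm [0.33 1.89] rot [ 0.0001 -0.0045 -0.0006] F tool [-0.4 -0.3  0.6] gap 0.0002
```

Emit:
step_arm --travel '[[0,0.0015,0],[0,0.0015,0],[0,0.0015,0],[0,0.0015,0],[0,0.0015,0],[0,0.0015,0],[0,0,0]]' --turn '[[0,0,0],[0,0,0],[0,0,0],[0,0,0],[0,0,0],[0,0,0],[0,0,0]]' --claw '[0,0,0,0,0,0,0]'

```text
time: 25.13
tool_pos: [0.4973, 0.1608, 0.1505]
ee_rot: [[-0.081, 0.572, -0.816], [0.997, 0.045, -0.068], [-0.002, -0.819, -0.574]]
force: [-0.6, -0.0, 0.5]
finger_gap: 0.0001
```

Run:
```python
from plan import *
rel(0)
```

```text
t 25.1333 h 6.93 err x,z mm [0.38 1.87] rot [ 0.0001 -0.0044 -0.0007] F tool [ 0.  -0.8  0.2] gap 0.0001
```

Emit:
step_arm --travel '[[0,0.001,0],[0,0.001,0],[0,0.001,0],[0,0.001,0],[0,0.001,0],[0,0,0],[0,0,0]]' --turn '[[0,0,0],[0,0,0],[0,0,0],[0,0,0],[0,0,0],[0,0,0],[0,0,0]]' --claw '[0,0,0,0,0,0,0]'

```text
time: 25.72
tool_pos: [0.4992, 0.161, 0.1455]
ee_rot: [[-0.081, 0.57, -0.818], [0.997, 0.045, -0.068], [-0.002, -0.821, -0.571]]
force: [-0.9, -0.1, -1.4]
finger_gap: -0.0002
```

Run:
```python
from plan import *
rel(0);slot()
```

```text
t 25.7167 h 1.79 err x,z mm [0.41 3.2 ] rot [ 0.0026 -0.0046 -0.0007] F tool [-0.   0.6  1.6] gap -0.0002
4:A 7:. 10:w 13:w 16:w 19:w 22:A 25:A 28:. 31:w 34:w 37:w 40:w 43:w 46:. 49:A 52:. 55:w 58:w 61:w 64:w 67:A 70:A 73:. 76:w 79:w 82:w 85:w 88:w 91:. 94:. 97:. 100:. 103:. 106:. 109:. 112:. 115:k 118:. 121:k 124:k 127:. 130:. 133:.
```

Second vial is seated (bands at 22–25 and 67–70). Retract and go for vial 1.

Emit:
step_arm --travel '[[0,-0.01,-0.001],[0,-0.025,-0.001],[0,-0.03,0],[0,0,0],[0,0,0],[0,0,0],[0,0,0]]' --turn '[[0,0,0],[0,0,0],[0,0,0],[0,0,0],[0,0,0],[0,0,0],[0,0,0]]' --claw '[0,0,30,60,60,60,60]'

```text
time: 26.35
tool_pos: [0.4644, 0.1581, 0.2]
ee_rot: [[-0.081, 0.571, -0.817], [0.997, 0.045, -0.068], [-0.002, -0.82, -0.572]]
force: [-1.1, -0.8, -0.2]
finger_gap: 0.051
```

Run:
```python
from plan import *
rel(0)
plan([.6168,-.2675,.09],toolR(YAW,0),16)
```

```text
t 26.35 h 66.44 err x,z mm [0.23 0.49] rot [ 0.0015 -0.0045 -0.0005] F tool [-0.7 -0.5  1.1] gap 0.051
turn [0.0381, 0.0003, -0.0001] x 16
[[-0.0273, 0.0099, -0.002], [-0.0273, 0.0098, -0.0024], [-0.0273, 0.0097, -0.0028], [-0.0273, 0.0096, -0.0032], [-0.0273, 0.0094, -0.0035], [-0.0273, 0.0093, -0.0039], [-0.0273, 0.0091, -0.0043], [-0.0273, 0.009, -0.0046], [-0.0273, 0.0088, -0.005], [-0.0273, 0.0086, -0.0053], [-0.0273, 0.0084, -0.0056], [-0.0273, 0.0082, -0.006], [-0.0273, 0.0079, -0.0063], [-0.0273, 0.0077, -0.0066], [-0.0273, 0.0074, -0.0069], [-0.0273, 0.0072, -0.0072]]
```

Emit:
step_arm --travel '[[-0.0273,0.0099,-0.002],[-0.0273,0.0098,-0.0024],[-0.0273,0.0097,-0.0028],[-0.0273,0.0096,-0.0032],[-0.0273,0.0094,-0.0035],[-0.0273,0.0093,-0.0039],[-0.0273,0.0091,-0.0043],[-0.0273,0.009,-0.0046],[-0.0273,0.0088,-0.005],[-0.0273,0.0086,-0.0053]]' --turn '[[0.0381,0,0],[0.0381,0,0],[0.0381,0,0],[0.0381,0,0],[0.0381,0,0],[0.0381,0,0],[0.0381,0,0],[0.0381,0,0],[0.0381,0,0],[0.0381,0,0]]' --claw '[60,60,60,60,60,60,60,60,60,60]'

```text
time: 27.18
tool_pos: [0.56, -0.1096, 0.1301]
ee_rot: [[-0.081, 0.223, -0.972], [0.997, 0.018, -0.079], [-0.001, -0.975, -0.224]]
force: [-0.3, -0.1, -0.1]
finger_gap: 0.0512
```

Emit:
step_arm --travel '[[-0.0273,0.0084,-0.0056],[-0.0273,0.0082,-0.006],[-0.0273,0.0079,-0.0063],[-0.0273,0.0077,-0.0066],[-0.0273,0.0074,-0.0069],[-0.0273,0.0072,-0.0072],[0,0,0],[0,0,0],[0,0,0],[0,0,0]]' --turn '[[0.0381,0,0],[0.0381,0,0],[0.0381,0,0],[0.0381,0,0],[0.0381,0,0],[0.0381,0,0],[0,0,0],[0,0,0],[0,0,0],[0,0,0]]' --claw '[60,60,60,60,60,60,60,60,60,60]'

```text
time: 28.02
tool_pos: [0.6174, -0.2667, 0.0908]
ee_rot: [[-0.082, 0.0, -0.997], [0.997, -0.001, -0.082], [-0.001, -1.0, -0.0]]
force: [-0.5, -0.6, 0.4]
finger_gap: 0.0513
```

Run:
```python
from plan import *
s=observe();print(s['time'],s['tool_pos'],s['force'],s['finger_gap'])
plan([.6168,-.2675,.028],toolR(YAW,0),6)
```

```text
28.0167 [ 0.6174272  -0.26673972  0.09075519] [-0.47863829 -0.61138103  0.35038595] 0.05132132902961936
turn [0.0001, 0.0008, -0.0002] x 6
[[-0.0001, 0.0105, 0.0001], [-0.0001, 0.0105, 0.0001], [-0.0001, 0.0105, 0.0001], [-0.0001, 0.0105, 0.0001], [-0.0001, 0.0105, 0.0001], [-0.0001, 0.0105, 0.0001]]
```

Emit:
step_arm --travel '[[-0.0006,0.0105,0.0006],[0,0.0105,0],[0,0.0105,0],[0,0.0105,0],[0,0.0105,0],[0,0.0105,0],[0,0,0],[0,0,0],[0,0,0],[0,0,0]]' --turn '[[0,0,0],[0,0,0],[0,0,0],[0,0,0],[0,0,0],[0,0,0],[0,0,0],[0,0,0],[0,0,0],[0,0,0]]' --claw '[60,60,60,60,60,60,60,60,60,20]'

```text
time: 28.85
tool_pos: [0.6181, -0.2689, 0.0294]
ee_rot: [[-0.081, 0.003, -0.997], [0.997, -0.003, -0.081], [-0.003, -1.0, -0.003]]
force: [-0.3, -0.0, 0.7]
finger_gap: 0.0406
```

Emit:
step_arm --travel '[[0,0,0],[0,0,0],[0,0,0],[0,0,0],[0,0,0],[0,0,0]]' --turn '[[0,0,0],[0,0,0],[0,0,0],[0,0,0],[0,0,0],[0,0,0]]' --claw '[20,20,20,20,20,20]'

```text
time: 29.35
tool_pos: [0.6183, -0.269, 0.0298]
ee_rot: [[-0.081, 0.003, -0.997], [0.997, -0.003, -0.081], [-0.003, -1.0, -0.003]]
force: [-0.2, -0.1, 5.6]
finger_gap: 0.0256
```

Emit:
step_arm --travel '[[0,-0.012,0],[0,-0.012,0],[0,-0.012,0],[0,-0.012,0],[0,-0.012,0],[0,-0.012,0],[0,0,0],[0,0,0]]' --turn '[[0,0,0],[0,0,0],[0,0,0],[0,0,0],[0,0,0],[0,0,0],[0,0,0],[0,0,0]]' --claw '[20,20,20,20,20,20,20,20]'

```text
time: 30.02
tool_pos: [0.6179, -0.2687, 0.102]
ee_rot: [[-0.081, 0.003, -0.997], [0.997, -0.003, -0.081], [-0.003, -1.0, -0.003]]
force: [-0.2, -0.8, -0.7]
finger_gap: 0.0255
```

Run:
```python
from plan import *
from cell import cams
s=observe();print(s['time'],s['tool_pos'],s['force'],s['finger_gap'],s['ee_rot'][:,1])
d=cams.get_image('wrist');np.savez('w8.npz',**d);prof(d)
plan(pre(.03),toolR(),17)
```

```text
30.0167 [ 0.61793877 -0.26871764  0.10195216] [-0.20156762 -0.77284899 -0.70122784] 0.025497412083654834 [ 0.00330397 -0.00318597 -0.99998947]
col [205, 225, 226, 227, 228, 232, 285, 351, 359, 365, 380, 383, 382, 381, 383, 384, 383, 382, 380, 382, 382, 381, 381, 381, 381, 380, 382, 381, 381, 380, 381, 383, 378, 387, 488, 532, 533, 534, 534, 534, 537, 541]
row [157, 71, 34, 36, 149, 297, 360, 380, 383, 381, 382, 382, 382, 379, 383, 381, 382, 381, 383, 381, 381, 382, 381, 380, 383, 379, 382, 381, 381, 382, 382, 382, 377, 346, 230, 58, 32, 50, 124, 184]
turn [-0.0358, 0.0003, -0.0001] x 17
[[0.0257, -0.0054, 0.0065], [0.0257, -0.0056, 0.0063], [0.0257, -0.0058, 0.0061], [0.0257, -0.006, 0.0059], [0.0257, -0.0062, 0.0057], [0.0257, -0.0064, 0.0055], [0.0257, -0.0066, 0.0052], [0.0257, -0.0068, 0.005], [0.0257, -0.007, 0.0048], [0.0257, -0.0071, 0.0045], [0.0257, -0.0073, 0.0043], [0.0257, -0.0074, 0.004], [0.0257, -0.0076, 0.0038], [0.0257, -0.0077, 0.0035], [0.0257, -0.0078, 0.0032], [0.0257, -0.0079, 0.0029], [0.0257, -0.008, 0.0027]]
```

Emit:
step_arm --travel '[[0.0257,-0.0054,0.0065],[0.0257,-0.0056,0.0063],[0.0257,-0.0058,0.0061],[0.0257,-0.006,0.0059],[0.0257,-0.0062,0.0057],[0.0257,-0.0064,0.0055],[0.0257,-0.0066,0.0052],[0.0257,-0.0068,0.005],[0.0257,-0.007,0.0048],[0.0257,-0.0071,0.0045]]' --turn '[[-0.0358,0,0],[-0.0358,0,0],[-0.0358,0,0],[-0.0358,0,0],[-0.0358,0,0],[-0.0358,0,0],[-0.0358,0,0],[-0.0358,0,0],[-0.0358,0,0],[-0.0358,0,0]]' --claw '[20,20,20,20,20,20,20,20,20,20]'

```text
time: 30.9
tool_pos: [0.53, -0.0162, 0.1524]
ee_rot: [[-0.081, 0.35, -0.933], [0.997, 0.027, -0.076], [-0.001, -0.936, -0.351]]
force: [-0.8, 0.4, -1.8]
finger_gap: 0.0256
```

Emit:
step_arm --travel '[[0.0257,-0.0073,0.0043],[0.0257,-0.0074,0.004],[0.0257,-0.0076,0.0038],[0.0257,-0.0077,0.0035],[0.0257,-0.0078,0.0032],[0.0257,-0.0079,0.0029],[0.0257,-0.008,0.0027],[0,0,0],[0,0,0],[0,0,0]]' --turn '[[-0.0358,0,0],[-0.0358,0,0],[-0.0358,0,0],[-0.0358,0,0],[-0.0358,0,0],[-0.0358,0,0],[-0.0358,0,0],[0,0,0],[0,0,0],[0,0,0]]' --claw '[20,20,20,20,20,20,20,20,20,20]'

```text
time: 31.73
tool_pos: [0.4705, 0.1581, 0.1894]
ee_rot: [[-0.082, 0.57, -0.818], [0.997, 0.045, -0.068], [-0.002, -0.821, -0.572]]
force: [0.9, -0.3, -1.0]
finger_gap: 0.0257
```

Emit:
step_arm --travel '[[0,0,0],[0,0,0],[0,0,0],[0,0,0]]' --turn '[[0,0,0],[0,0,0],[0,0,0],[0,0,0]]' --claw '[20,20,20,20]'

```text
time: 32.07
tool_pos: [0.4711, 0.1575, 0.1899]
ee_rot: [[-0.08, 0.571, -0.817], [0.997, 0.044, -0.067], [-0.002, -0.82, -0.572]]
force: [0.1, -0.1, -1.4]
finger_gap: 0.0256
```

Run:
```python
from plan import *
rel(.0258,(-.0014,0,-.0005))
```

```text
t 32.0667 h 28.6 err x,z mm [-0.9   1.92] rot [ 0.0015 -0.0034  0.0002] F tool [-0.1  1.2  0.7] gap 0.0256
```

Emit:
step_arm --travel '[[0.0002,0.003,-0.0017],[0,0.004,0],[0,0.004,0],[0,0.003,0],[0,0.002,0],[0,0,0],[0,0,0]]' --turn '[[0,0,0],[0,0,0],[0,0,0],[0,0,0],[0,0,0],[0,0,0],[0,0,0]]' --claw '[20,20,20,20,20,20,20]'

```text
time: 32.65
tool_pos: [0.4813, 0.1593, 0.1777]
ee_rot: [[-0.082, 0.571, -0.817], [0.997, 0.045, -0.068], [-0.002, -0.82, -0.572]]
force: [-0.5, 0.7, -0.4]
finger_gap: 0.0258
```

Run:
```python
from plan import *
rel(.0258,(-.0014,0,-.0005))
```

```text
t 32.65 h 12.65 err x,z mm [0.08 0.57] rot [ 0.0016 -0.0046 -0.0007] F tool [0.7 0.1 0.7] gap 0.0258
```

Emit:
step_arm --travel '[[0,0.001,0],[0,0.001,0],[0,0.001,0],[0,0.001,0],[0,0,0]]' --turn '[[0,0,0],[0,0,0],[0,0,0],[0,0,0],[0,0,0]]' --claw '[20,20,20,20,20]'

```text
time: 33.07
tool_pos: [0.4827, 0.1594, 0.1735]
ee_rot: [[-0.081, 0.569, -0.819], [0.997, 0.045, -0.068], [-0.002, -0.821, -0.57]]
force: [-5.2, 0.6, -0.8]
finger_gap: 0.0257
```

Run:
```python
from plan import *
rel(.0258,(-.0014,0,-.0005))
```

```text
t 33.0667 h 8.4 err x,z mm [0.1  1.84] rot [ 0.004  -0.0046 -0.0007] F tool [ 1.  -2.3  4.6] gap 0.0257
```

Emit:
step_arm --travel '[[0,0.001,0],[0,0.001,0],[0,0.001,0],[0,0.001,0],[0,0,0]]' --turn '[[0,0,0],[0,0,0],[0,0,0],[0,0,0],[0,0,0]]' --claw '[20,20,20,20,20]'

```text
time: 33.48
tool_pos: [0.4855, 0.1596, 0.1706]
ee_rot: [[-0.081, 0.57, -0.818], [0.997, 0.045, -0.068], [-0.002, -0.821, -0.571]]
force: [-4.2, 0.8, -2.6]
finger_gap: 0.0254
```

Run:
```python
from plan import *
rel(.0258,(-.0014,0,-.0005))
```

```text
t 33.4833 h 4.45 err x,z mm [0.05 1.13] rot [ 0.0026 -0.0045 -0.0007] F tool [ 1.2 -0.2  4.9] gap 0.0254
```

Emit:
step_arm --travel '[[0,0.0015,0],[0,0.0015,0],[0,0.0015,0],[0,0.0015,0],[0,0.0015,0],[0,0,0]]' --turn '[[0,0,0],[0,0,0],[0,0,0],[0,0,0],[0,0,0],[0,0,0]]' --claw '[20,20,20,20,20,20]'

```text
time: 33.98
tool_pos: [0.4901, 0.1599, 0.1648]
ee_rot: [[-0.081, 0.57, -0.817], [0.997, 0.045, -0.068], [-0.002, -0.82, -0.572]]
force: [-3.8, 0.8, -2.5]
finger_gap: 0.0256
```

Run:
```python
from plan import *
rel(.0258,(-.0014,0,-.0005))
```

```text
t 33.9833 h -2.97 err x,z mm [0.07 0.71] rot [ 0.0018 -0.0045 -0.0007] F tool [ 1.1 -0.1  4.5] gap 0.0256
```

Emit:
step_arm --travel '[[0,0.0015,0],[0,0.0015,0],[0,0.0015,0],[0,0.0015,0],[0,0.0015,0],[0,0,0]]' --turn '[[0,0,0],[0,0,0],[0,0,0],[0,0,0],[0,0,0],[0,0,0]]' --claw '[20,20,20,20,20,20]'

```text
time: 34.48
tool_pos: [0.4944, 0.1603, 0.1588]
ee_rot: [[-0.081, 0.571, -0.817], [0.997, 0.045, -0.068], [-0.002, -0.82, -0.572]]
force: [-3.7, 1.6, -4.1]
finger_gap: 0.0258
```

Run:
```python
from plan import *
rel(.0258,(-.0014,0,-.0005))
```

```text
t 34.4833 h -10.42 err x,z mm [0.08 0.58] rot [ 0.0015 -0.0045 -0.0007] F tool [1.9 1.3 5.2] gap 0.0258
```

Emit:
step_arm --travel '[[0,0.0015,0],[0,0.0015,0],[0,0.0015,0],[0,0.0015,0],[0,0.0015,0],[0,0.0015,0],[0,0.0015,0],[0,0,0]]' --turn '[[0,0,0],[0,0,0],[0,0,0],[0,0,0],[0,0,0],[0,0,0],[0,0,0],[0,0,0]]' --claw '[20,20,20,20,20,20,20,20]'

```text
time: 35.15
tool_pos: [0.5004, 0.1607, 0.1501]
ee_rot: [[-0.081, 0.571, -0.817], [0.997, 0.045, -0.068], [-0.002, -0.82, -0.572]]
force: [-4.0, 0.9, -3.9]
finger_gap: 0.0257
```

Run:
```python
from plan import *
rel(.0258,(-.0014,0,-.0005))
```

```text
t 35.15 h -20.92 err x,z mm [0.07 0.62] rot [ 0.0015 -0.0045 -0.0006] F tool [1.3 1.  5.4] gap 0.0257
```

Emit:
step_arm --travel '[[0,0,0],[0,0,0],[0,0,0],[0,-0.005,0],[0,-0.01,0],[0,-0.012,0],[0,-0.012,0],[0,0,0.0025],[0,0,0]]' --turn '[[0,0,0],[0,0,0],[0,0,0],[0,0,0],[0,0,0],[0,0,0],[0,0,0],[0,0,0],[0,0,0]]' --claw '[45,60,60,60,60,60,60,0,0]'

```text
time: 35.9
tool_pos: [0.4764, 0.1589, 0.1821]
ee_rot: [[-0.081, 0.573, -0.815], [0.997, 0.045, -0.068], [-0.002, -0.818, -0.575]]
force: [-0.8, -0.1, -0.7]
finger_gap: 0.028
```

Emit:
step_arm --travel '[[0,0,0],[0,0,0],[0,0,0],[0,0,0],[0,0,0]]' --turn '[[0,0,0],[0,0,0],[0,0,0],[0,0,0],[0,0,0]]' --claw '[0,0,0,0,0]'

```text
time: 36.32
tool_pos: [0.4761, 0.1588, 0.1806]
ee_rot: [[-0.081, 0.57, -0.817], [0.997, 0.045, -0.068], [-0.002, -0.82, -0.572]]
force: [-0.2, 0.6, -0.6]
finger_gap: 0.0001
```

Emit:
step_arm --travel '[[0,0.005,0],[0,0.005,0],[0,0.004,0],[0,0.002,0],[0,0.0015,0],[0,0.0015,0],[0,0.0015,0],[0,0,0]]' --turn '[[0,0,0],[0,0,0],[0,0,0],[0,0,0],[0,0,0],[0,0,0],[0,0,0],[0,0,0]]' --claw '[0,0,0,0,0,0,0,0]'

```text
time: 36.98
tool_pos: [0.4879, 0.1597, 0.1641]
ee_rot: [[-0.081, 0.571, -0.817], [0.997, 0.045, -0.068], [-0.002, -0.82, -0.573]]
force: [-0.5, -0.0, 0.3]
finger_gap: -0.0002
```

Run:
```python
from plan import *
rel(0)
```

```text
t 36.9833 h 23.52 err x,z mm [0.04 1.8 ] rot [ 0.0012 -0.0045 -0.0006] F tool [ 0.  -0.6  0.2] gap -0.0002
```

Emit:
step_arm --travel '[[0,0.0015,0],[0,0.0015,0],[0,0.0015,0],[0,0.0015,0],[0,0.0015,0],[0,0,0]]' --turn '[[0,0,0],[0,0,0],[0,0,0],[0,0,0],[0,0,0],[0,0,0]]' --claw '[0,0,0,0,0,0]'

```text
time: 37.48
tool_pos: [0.4923, 0.1601, 0.158]
ee_rot: [[-0.081, 0.571, -0.817], [0.997, 0.045, -0.068], [-0.002, -0.82, -0.573]]
force: [-0.5, 0.2, 1.2]
finger_gap: -0.0002
```

Run:
```python
from plan import *
rel(0)
```

```text
t 37.4833 h 15.97 err x,z mm [0.06 1.71] rot [ 0.0009 -0.0045 -0.0007] F tool [ 0.2 -1.2 -0.3] gap -0.0002
```

Emit:
step_arm --travel '[[0,0.0015,0],[0,0.0015,0],[0,0.0015,0],[0,0.0015,0],[0,0.0015,0],[0,0,0]]' --turn '[[0,0,0],[0,0,0],[0,0,0],[0,0,0],[0,0,0],[0,0,0]]' --claw '[0,0,0,0,0,0]'

```text
time: 37.98
tool_pos: [0.4966, 0.1604, 0.1518]
ee_rot: [[-0.081, 0.571, -0.817], [0.997, 0.045, -0.068], [-0.002, -0.82, -0.573]]
force: [-0.2, 0.2, 0.1]
finger_gap: 0.0001
```

Run:
```python
from plan import *
rel(0)
```

```text
t 37.9833 h 8.42 err x,z mm [0.04 1.74] rot [ 0.001  -0.0045 -0.0006] F tool [ 0.2 -0.1  0.1] gap 0.0001
```

Emit:
step_arm --travel '[[0,0.001,0],[0,0.001,0],[0,0.001,0],[0,0.001,0],[0,0,0]]' --turn '[[0,0,0],[0,0,0],[0,0,0],[0,0,0],[0,0,0]]' --claw '[0,0,0,0,0]'

```text
time: 38.4
tool_pos: [0.4987, 0.1606, 0.1484]
ee_rot: [[-0.081, 0.571, -0.817], [0.997, 0.045, -0.068], [-0.002, -0.82, -0.573]]
force: [0.2, -0.0, 0.6]
finger_gap: -0.0001
```

Run:
```python
from plan import *
rel(0)
```

```text
t 38.4 h 4.47 err x,z mm [0.03 1.92] rot [ 0.0013 -0.0045 -0.0006] F tool [-0.1 -0.4 -0.5] gap -0.0001
```

Emit:
step_arm --travel '[[0,0.001,0],[0,0.001,0],[0,0,0],[0,0,0]]' --turn '[[0,0,0],[0,0,0],[0,0,0],[0,0,0]]' --claw '[0,0,0,0]'

```text
time: 38.73
tool_pos: [0.4989, 0.1606, 0.1458]
ee_rot: [[-0.081, 0.569, -0.818], [0.997, 0.045, -0.068], [-0.002, -0.821, -0.57]]
force: [-1.9, -0.3, -2.0]
finger_gap: -0.0001
```

Run:
```python
from plan import *
rel(0);slot()
```

```text
t 38.7333 h 2.23 err x,z mm [0.06 3.22] rot [ 0.0038 -0.0046 -0.0006] F tool [-0.1  0.6  2.7] gap -0.0001
4:A 7:. 10:w 13:w 16:w 19:w 22:A 25:A 28:. 31:w 34:w 37:w 40:w 43:w 46:k 49:A 52:. 55:w 58:w 61:w 64:w 67:A 70:A 73:. 76:w 79:w 82:w 85:w 88:w 91:A 94:A 97:. 100:. 103:. 106:. 109:A 112:A 115:. 118:. 121:k 124:k 127:. 130:. 133:.
```

Emit:
step_arm --travel '[[0,-0.006,-0.0005],[0,-0.02,-0.001],[0,-0.03,0],[0,-0.03,0],[0,0,0],[0,0,0],[0,0,0],[0,0,0]]' --turn '[[0,0,0],[0,0,0],[0,0,0],[0,0,0],[0,0,0],[0,0,0],[0,0,0],[0,0,0]]' --claw '[0,0,0,0,0,0,0,0]'

```text
time: 39.45
tool_pos: [0.4518, 0.1568, 0.2174]
ee_rot: [[-0.081, 0.57, -0.818], [0.997, 0.045, -0.068], [-0.002, -0.821, -0.571]]
force: [0.0, -0.4, 0.7]
finger_gap: -0.0002
```

Run:
```python
from plan import *
from cell import cams
rel(0);slot()
d=cams.get_image('wrist');e=cams.get_image('side');c=cams.get_image('scene')
np.savez('w9.npz',**d)
u,v=proj(d,M)[0].astype(int);print(u,v)
I=cv2.INTER_CUBIC
a=cv2.resize(d['frame'][v-50:v+50,u-50:u+50,::-1],(450,450),interpolation=I)
b=cv2.resize(e['frame'][110:185,170:245,::-1],(300,300),interpolation=I)
g=cv2.resize(c['frame'][195:295,265:365,::-1],(300,300),interpolation=I)
cv2.imwrite('pics/w9.png',np.hstack([np.vstack([a,np.zeros((150,450,3),np.uint8)]),np.vstack([b,g])]))
```

```text
t 39.45 h 87.97 err x,z mm [-0.07  0.88] rot [ 0.0025 -0.0044 -0.0005] F tool [-0.4 -0.6 -0.4] gap -0.0002
4:A 7:. 10:w 13:w 16:w 19:w 22:A 25:A 28:. 31:w 34:w 37:w 40:w 43:w 46:k 49:A 52:. 55:w 58:w 61:w 64:w 67:A 70:A 73:. 76:w 79:w 82:. 85:w 88:w 91:A 94:A 97:. 100:. 103:. 106:. 109:A 112:A 115:k 118:. 121:k 124:k 127:. 130:. 133:.
260 198
```

View pics/w9.png

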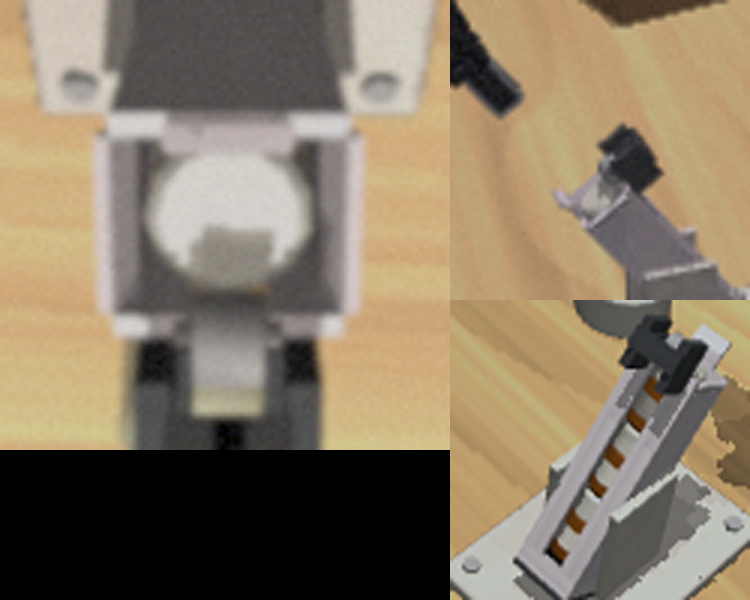

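Run:
```python
from plan import *
T=tubeR(YAW)
for n in ('w1','w9'):
    d=np.load(n+'.npz');f=cv2.GaussianBlur(d['frame'],(3,3),0)
    print(n);
    for x in range(2,22,1):
        u,v=proj(d,M+T@(np.array([x,1.4*0,7])/1e3))[0]
        print((x,round(v,1),f[int(round(v)),int(round(u))+2].tolist()),end=' ')
    print()
```

```text
w1
(2, np.float64(181.3), [201, 171, 122]) (3, np.float64(182.7), [203, 174, 124]) (4, np.float64(184.1), [203, 175, 125]) (5, np.float64(185.5), [204, 176, 126]) (6, np.float64(186.8), [203, 172, 123]) (7, np.float64(188.2), [203, 169, 122]) (8, np.float64(189.5), [175, 143, 106]) (9, np.float64(190.9), [133, 111, 87]) (10, np.float64(192.3), [92, 81, 71]) (11, np.float64(193.6), [76, 73, 71]) (12, np.float64(195.0), [83, 81, 77]) (13, np.float64(196.3), [90, 88, 84]) (14, np.float64(197.6), [105, 102, 99]) (15, np.float64(199.0), [113, 110, 107]) (16, np.float64(200.3), [123, 119, 116]) (17, np.float64(201.6), [142, 137, 134]) (18, np.float64(203.0), [149, 144, 140]) (19, np.float64(204.3), [156, 152, 148]) (20, np.float64(205.6), [170, 165, 161]) (21, np.float64(206.9), [171, 167, 162]) 
w9
(2, np.float64(203.8), [140, 135, 124]) (3, np.float64(205.1), [140, 134, 124]) (4, np.float64(206.4), [140, 135, 125]) (5, np.float64(207.7), [140, 135, 124]) (6, np.float64(209.0), [138, 133, 123]) (7, np.float64(210.3), [131, 127, 116]) (8, np.float64(211.5), [95, 92, 84]) (9, np.float64(212.8), [78, 75, 70]) (10, np.float64(214.1), [70, 67, 65]) (11, np.float64(215.3), [71, 69, 68]) (12, np.float64(216.6), [84, 81, 79]) (13, np.float64(217.9), [92, 89, 88]) (14, np.float64(219.1), [101, 98, 96]) (15, np.float64(220.4), [109, 106, 103]) (16, np.float64(221.6), [127, 124, 121]) (17, np.float64(222.9), [137, 133, 130]) (18, np.float64(224.1), [145, 142, 138]) (19, np.float64(225.3), [153, 149, 145]) (20, np.float64(226.6), [169, 164, 160]) (21, np.float64(227.8), [173, 169, 164])
```

```bash
python3 -c "
from cell import bot;print(bot.finish_job())"
```

```text
the job is handed in; nothing more can be done
None
```

All three amber vials are in the tube, caps up and end to end. I handed the job in at about 39.5 s of the 72 s; it gave no verdict.

**How:** I gripped each vial near its cap, fed it about 20 mm into the bore under the keeper, then released it. I pushed it down with the shut fingertips until the keeper sprang over the cap.

**Last checks:**
- **Vials:** the last picture shows all three through the slot. The amber bands read in that view are at about 22–25, 67–70 and 109–112 mm up the tube, so spaced about one vial length apart.
- **Keeper:** its roller edge reads within about 1 mm of where it was with the tube empty. I take that as closed, within the 1.5 mm allowed.
- **Forces:** the readings I took during insertion and pushing stayed below about 6 N. They were spot readings between steps, and there was no direct reading of vial-on-tube force.
- **Robot:** the gripper was about 88 mm clear of the mouth at hand-in.

**What disagreed or was not checked:**
- The wrist camera read about 1.4 mm to one side of the gripper's centre. I cancelled this by measuring both vials and mouth with that camera.
- One mouth corner in the scene view was about 7 pixels off my tube fit, probably because I picked the wrong corner.
- I did not re-measure the bottle, the jar or the pot of seedlings at the end. The arm's paths were planned clear of them.

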